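# Pull the urgent vial from the back of a gravity-feed sample queue

### The arm

A 6-joint arm with a two-finger parallel gripper is mounted at the origin on the work surface. World frame = base frame: x ahead of the robot, y to its left, z up, the work surface at z = 0. Lengths are in m, angles in rad, forces in N, time in s.
With the tool pointing down it reaches from about 0.4 to 0.825 m from the base axis. Payload 7 kg.
Tool frame: the origin (TCP) lies on the front face of the gripper's body, between the roots of the fingers; the fingertips stand 66 mm ahead of it and the grasp point (between the pads) lies 47 mm ahead of it; z points along the fingers, y is the line along which they close (so a half turn about z gives the same grasp; the last joint's range is limited). The gripper opens to 88 mm and grips with 3 to 60 N. Pads are 19 mm wide; open, the fingers measure 130 mm over their backs; the gripper's body (78 mm by 193 mm) begins 47 mm behind the grasp point.
Start: joints at [1.578, 0.359, 0.012, 0, -1.224, -0.288], TCP at [0.187, 0.649, 0.292] pointing down, gripper open.
Joint ranges: [-3.07, 3.07], [-1.43, 2.12], [-1.02, 1.25], [-3.03, 1.67], [-3.05, -0], [-3.03, 3.03]. Speed limits (rad/s): [2.39, 2.39, 3.01, 3.14, 3.14, 3.14].

### API

Orientations are given as [roll, pitch, yaw] about the fixed x, y, z axes, in that order (R = Rz(yaw) Ry(pitch) Rx(roll)).
In Python, from station import arm gives the robot as it stands. The module is installed in compiled form; this text tells all that it offers.
- The arm moves only by the tool move_arm, never from a script. Its argument "increments" is a list of rows, each an object of numbers: "jaw": the gripper command: -1 is shut, 1 is fully open, values between are in proportion; "dx", "dy", "dz": the shift along the tool's x, y, z in m; "twist": the turn about the tool's z in rad. A call has 1 to 12 rows; each row shifts and turns the commanded pose from where the row before left it, along the tool's axes as they then stand; what a row does not reach is not made up. A row lasts 1/12 s, in which the tool goes at most 41.7 mm and 7.16 degrees, less where a joint would pass 70% of its speed; a pose out of reach is approached as far as the arm can. A call is refused whole if a number of a shift passes 0.0417 or a number of a turn 0.125, either way. A call with a gripper value outside its range is refused whole. The fingers move at their own pace and stop on an object; "force" is the grip in N (left out, the last holds). Time passes only in rows, so rows that do not move let the fingers close. It gives the time, the measured TCP pose, the force, the opening and the grip force at its end, in the units of the state.
- arm.get_state(): the state, without advancing time (a new reading comes with each control period).
- arm.grab_frame(name): name is "scene" or "top" or "wrist"; returns the picture (420x560x3 uint8, blue, green, red); there is no depth.
- arm.camera_info(name): a dict with "K" (3x3 intrinsics, pixels), "extrinsics" (4x4, takes a point from camera to world coordinates). Camera axes: x right, y down, z forward; pixel columns grow to the right and rows downward; lengths in m; the calibration is good to about 2 mm. The wrist camera is an equidistant fisheye: a pixel r from the principal point sees the ray r / f radians off the axis. A picture is of the moment at which its call begins: read the wrist's pose just before it. camera_info takes no time and is no camera call; for the wrist camera it gives the pose at the moment of the call.
- arm.job_done(): hands the job in; it is judged then, once.
Trained networks look in the newest picture that a camera, given by its name, has taken for a name from the list of things; names that differ only in an ending like _2 or _b are one class to them, and where a whole thing is asked for, a point or a joint stands for the part that bears it (a point fixed in the world has none). Each returns a list of dicts, best first, with "score" (0 to 1); they miss things now and then, are a little off and sometimes report something else, mostly with a low value. They report only what shows in the picture. A call takes as long as a camera call.
- arm.find_in(camera, name): "position" ([x, y, z] in m, in world coordinates, good to about 4 mm: the middle of the surface that is visible of it).
- arm.silhouettes(camera, name): "pixels" (420x560 bool, what is visible of it).
- arm.pinpoint(camera, name): "position" ([x, y, z] in m, in world coordinates, good to about 4 mm: a listed point, or the origin of a listed thing).
The state is a dict: "t": time; "q": joint angles; "qd": joint speeds; "joint_efforts": joint torques, N m; "eef_pos": TCP position; "ee_rot": TCP orientation; "force": force on the tool from outside, world axes, zero at the start; "moment": the same for the moment, N m; "width": finger opening in m; "gripper_force": force on a finger pad.
Only numpy, scipy, OpenCV 4.12 (cv2) and the standard library are available. Lean on these libraries where they do the work, as an engineer would, in place of code of your own. Each camera call takes 0.05 s, during which the arm holds its last target. There are 200 camera calls.

### The job

The urgent sample is the tall-capped vial at the back of the gravity-feed vial rack. Take the three vials queued in front of it out at the low end of the lane and lay each in a groove of the steel tray's corrugated cradle, then lay the urgent vial in a groove between two rollers of the roller mixer, and then put the other three back into the rack so that they queue in the same order as before. Do not let a vial fall onto the bench, and leave the bottle, the beaker and the petri dish where they stand.

Things in the scene. Friction and masses are not known exactly. Their poses are not given: they have to be found in the camera images.
- vial_rack: Fixed metal rack; origin under its middle at bench height, x up the lane, y across. Lane slopes 6 deg down to a stop at -x. Vials lie across it, touching; axes at x -71, -41, -11, 19 mm, z 52, 56, 59, 62 mm. Side walls x -46 to 50 mm, 86 mm apart (95 at the mouth), 19 mm above the axes. Beyond them, both ends: bare floor 54 mm wide. A vial let go squarely at the top end, axis x 64, y 0+-8, z 67 mm, rolls down in 1 s.
- vial_tray: Fixed steel tray 160 x 150 mm, rim 12 mm high, with a black corrugated cradle; origin under its centre at bench height. Three shallow V grooves along y at x -44, 0, 44 mm, each 46 mm long (y -23 to 23) and 44 mm wide; a vial laid in one settles at its bottom, axis along y at z 24 mm, its ends 8 mm out over the flat tray (top at z 4 mm). Empty at the start.
- roller_mixer: Tube-roller mixer, off and fixed: white housing 175 x 240 mm, three black rollers (25 mm thick, 196 mm long, tops at z 80 mm, not turning) along y at x -46, 0, 46 mm; end cheeks to z 86 mm beyond y +-97. Origin under its centre at bench height. A vial laid along y in either groove (x -23 or 23 mm) near y 0 has its axis at z 83 mm; 9 mm below that axis the gap between rollers is 24 mm.
- vial_necked: Amber glass sample vial, white cap, 30 mm diameter, 62 mm long in all, flat ends, 50 g, lying. Origin on its axis at mid-length; y along the axis to the cap end (x, z turn as it rolls). Can be taken by its two ends at the low end of the lane. Narrow neck and small cap: the body is 45 mm long at full width, then a neck and a cap only 18 mm in diameter and 11 mm long. Starts 1st, 2nd or 3rd in the lane.
- vial_shortcap: Amber glass sample vial, white cap, 30 mm diameter, 62 mm long in all, flat ends, 50 g, lying. Origin on its axis at mid-length; y along the axis to the cap end (x, z turn as it rolls). Can be taken by its two ends at the low end of the lane. Full-width cap, only 12 mm long. Starts 1st, 2nd or 3rd in the lane.
- vial_twocaps: Amber glass sample vial, white cap, 30 mm diameter, 62 mm long in all, flat ends, 50 g, lying. Origin on its axis at mid-length; y along the axis to the cap end (x, z turn as it rolls). Can be taken by its two ends at the low end of the lane. A full-width 10 mm cap on each end. Starts 1st, 2nd or 3rd in the lane.
- vial_tallcap: Amber glass sample vial, white cap, 30 mm diameter, 62 mm long in all, flat ends, 50 g, lying. Origin on its axis at mid-length; y along the axis to the cap end (x, z turn as it rolls). Can be taken by its two ends at the low end of the lane. The urgent sample: full-width ribbed cap 34 mm long, more than half of the vial. Always fourth and last in the lane.
- reagent_bottle: Bystander: white plastic reagent bottle with blue cap, 60 mm diameter, 115 mm tall; origin at the centre of its underside.
- beaker: Bystander: glass beaker, 68 mm diameter, 85 mm tall; origin at the centre of its underside.
- petri_dish: Bystander: closed petri dish, 60 mm diameter, 15 mm high; origin at the centre of its underside.

How it is judged:
By the outcome, as a careful person would: the job done as asked, in the order asked, and still so for the second after the job is handed in, with the robot touching nothing.
It also fails if it takes over 144 s, if anything falls off the work surface, if the arm or the gripper's body presses on something with over 40 N, if the wrist force passes 120 N, or if a joint passes its speed limit or range.

## Working session

There is one attempt and no reset: what is moved stays moved. The work goes in short steps, Python scripts to look and compute and a tool call to move; the robot and the scene stay as the last step left them, time stands still between calls to the robot, and variables do not carry over. Pictures are saved under pics/ and viewed, at most 14 in all, crops included, and the job is handed in when it is done.

Besides the shell and the picture viewer there is one more tool, called after "Emit:" by a JSON object that holds its "op" and its "data", one argument or row to a line. move_arm: Moves the arm, as the interface text tells. Its arguments: {"type":"object","properties":{"increments":{"type":"array"},"force":{"type":"number"}},"required":["increments"]}

```bash
mkdir -p pics; cat > h.py <<'E'
import numpy as np, cv2
from station import arm
def proj(cam,P):
    i=arm.camera_info(cam); T=np.linalg.inv(i["extrinsics"]); p=T[:3,:3]@np.array(P)+T[:3,3]; u=i["K"]@p; return u[:2]/u[2]
def ray(cam,u,v,z):
    i=arm.camera_info(cam);E=np.array(i["extrinsics"]);d=E[:3,:3]@np.linalg.inv(i["K"])@np.array([u,v,1]);return E[:3,3]+d*(z-E[2,3])/d[2]
E
python3 - <<'E'
from h import *
for c in("scene","top"):
    f=arm.grab_frame(c);cv2.imwrite(f"pics/{c}0.png",f)
    for n in "vial_rack vial_tray roller_mixer vial_necked vial_shortcap vial_twocaps vial_tallcap reagent_bottle beaker petri_dish".split():
        print(c,n,[(np.round(d["position"],3).tolist(),round(d["score"],2)) for d in arm.pinpoint(c,n)[:2]])
s=arm.get_state();print(s)
i=arm.camera_info("top");print(i)
E
```

```text
scene vial_rack [([0.608, 0.022, -0.002], 0.67), ([0.628, 0.017, 0.061], 0.23)]
scene vial_tray []
scene roller_mixer [([0.533, 0.297, -0.0], 0.97)]
scene vial_necked [([0.564, 0.013, 0.057], 0.59)]
scene vial_shortcap [([0.533, 0.012, 0.051], 0.71), ([0.566, 0.013, 0.056], 0.17)]
scene vial_twocaps []
scene vial_tallcap [([0.629, 0.016, 0.06], 0.82), ([0.684, 0.23, 0.002], 0.49)]
scene reagent_bottle [([0.686, -0.227, -0.0], 0.85), ([0.371, -0.016, -0.0], 0.24)]
scene beaker [([0.687, 0.23, 0.004], 0.81)]
scene petri_dish [([0.375, -0.015, -0.0], 0.78)]
top vial_rack [([0.605, 0.015, -0.005], 0.8)]
top vial_tray [([0.513, -0.313, 0.001], 0.82)]
top roller_mixer [([0.526, 0.301, 0.001], 0.76)]
top vial_necked [([0.566, 0.014, 0.056], 0.78)]
top vial_shortcap [([0.534, 0.019, 0.05], 0.71)]
top vial_twocaps [([0.594, 0.014, 0.057], 0.89)]
top vial_tallcap [([0.631, 0.014, 0.064], 0.67), ([0.538, 0.019, 0.05], 0.44)]
top reagent_bottle [([0.685, -0.23, 0.003], 0.88)]
top beaker [([0.682, 0.231, 0.001], 0.67)]
top petri_dish []
{'t': 1.1, 'q': array([ 1.57811743e+00,  3.58548102e-01,  1.
[... 322 characters left out ...]
ray([0.18705989, 0.64852536, 0.29218687]), 'ee_rot': array([-3.14156773e+00, -1.80820405e-06, -2.80762867e-01]), 'force': array([-0.39687809, -0.38192369,  0.7342621 ]), 'moment': array([-0.04833839,  0.02486027,  0.04812113]), 'gripper_force': 0.0, 'width': 0.08742210118260567}
{'K': array([[477.01232848,   0.        , 286.55276682],
       [  0.        , 477.01232848, 218.08171968],
       [  0.        ,   0.        ,   1.        ]]), 'extrinsics': array([[ 0.02552438, -0.99150379,  0.12754901,  0.39581852],
       [-0.99938791, -0.02836187, -0.02047955, -0.00373706],
       [ 0.02392308, -0.12694821, -0.99162081,  1.04975724],
       [ 0.        ,  0.        ,  0.        ,  1.        ]])}
```

View pics/top0.png

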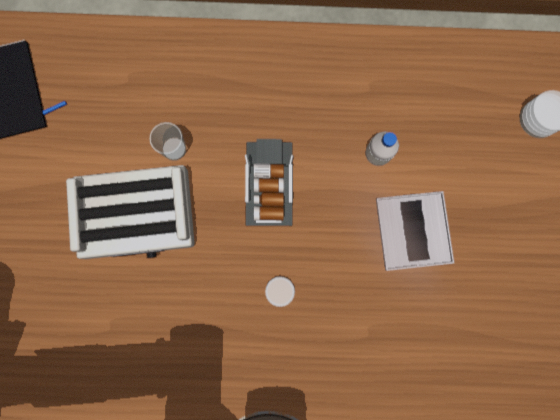

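View pics/scene0.png

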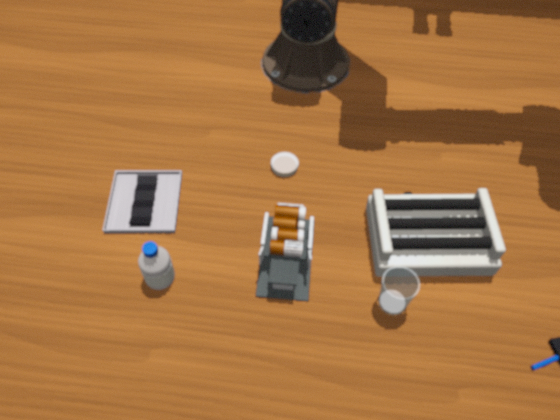

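```bash
python3 - <<'E'
from h import *
f=arm.grab_frame("top")
cv2.imwrite("pics/crop.png",np.hstack([cv2.resize(f[130:240,235:305],None,fx=5,fy=5,interpolation=cv2.INTER_CUBIC),cv2.resize(f[180:290,370:460],None,fx=5,fy=5,interpolation=cv2.INTER_CUBIC)]))
cv2.imwrite("pics/crop2.png",cv2.resize(f[155:265,60:200],None,fx=5,fy=5,interpolation=cv2.INTER_CUBIC))
def rect(n,z):
    m=arm.silhouettes("top",n)
    if not m: print(n,"none");return
    c=max(cv2.findContours(m[0]["pixels"].astype(np.uint8),0,2)[0],key=cv2.contourArea)
    P=np.array([ray("top",*p[0],z)[:2] for p in c]).astype(np.float32)
    print(n,cv2.minAreaRect(P*1000),m[0]["score"])
for n,z in(("vial_tray",.008),("roller_mixer",.06),("vial_rack",.05),("vial_shortcap",.055),("vial_necked",.06),("vial_twocaps",.06),("vial_tallcap",.065)): rect(n,z)
E
```

```text
vial_tray ((510.531982421875, -307.4841003417969), (164.4482421875, 155.32411193847656), 7.048271179199219) 0.64
roller_mixer ((520.01611328125, 301.6529541015625), (187.61619567871094, 253.27191162109375), 7.984191417694092) 0.68
vial_rack ((603.06298828125, 16.446414947509766), (188.93783569335938, 100.88971710205078), 1.379896879196167) 0.57
vial_shortcap ((532.414306640625, 13.931209564208984), (27.62235450744629, 61.05891799926758), 1.6709306240081787) 0.83
vial_necked ((561.3837280273438, 15.781394958496094), (23.431217193603516, 58.83882141113281), 1.6768354177474976) 0.78
vial_twocaps ((591.3062133789062, 15.637025833129883), (27.902957916259766, 61.22047424316406), 1.7538604736328125) 0.61
vial_tallcap ((622.4637451171875, 16.514516830444336), (32.27330017089844, 61.143028259277344), 1.7568156719207764) 0.84
```

View pics/crop.png

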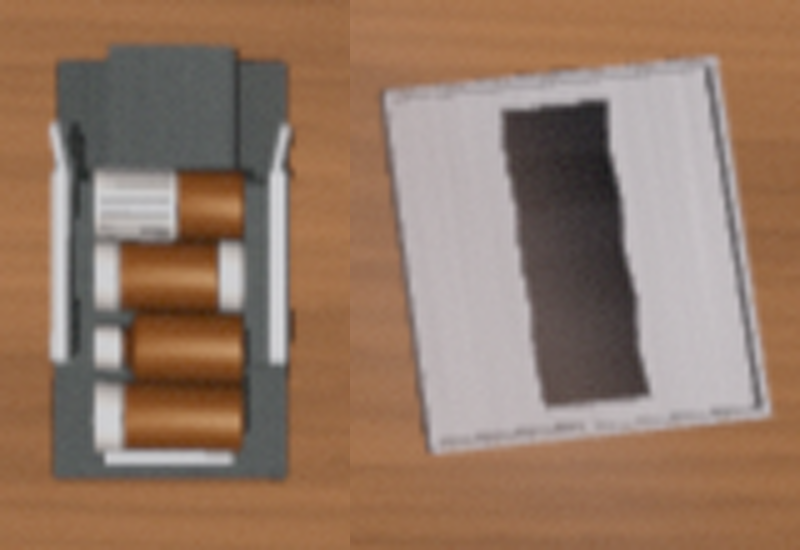

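View pics/crop2.png

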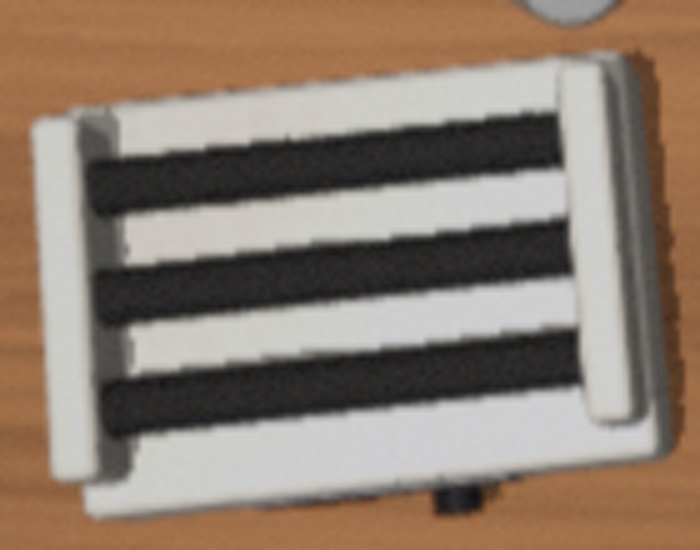

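```bash
python3 - <<'E'
from h import *
R=lambda p,ox,oy,z,cx=0: ray("top",(p[0]-cx+.5)/5-.5+ox,(p[1]+.5)/5-.5+oy,z)[:2]*1000
def show(n,ps): 
    ps=np.array(ps); print(n,ps.round(1).tolist(),"mean",ps.mean(0).round(1))
    return ps
t=show("tray",[R(p,370,180,.012,350) for p in((385,92),(716,57),(769,412),(432,452))])
for a,b in((1,0),(2,3),):print(np.degrees(np.arctan2(*-(t[b]-t[a])*[1,-1])))
for a,b in((3,0),(2,1)):print(np.degrees(np.arctan2(*(t[b]-t[a])[::-1])))
c=show("cradle",[R(p,370,180,.015,350) for p in((503,110),(607,100),(650,395),(545,407))])
for a,b in((3,0),(2,1)):print(np.degrees(np.arctan2(*(c[b]-c[a])[::-1])))
for l,r in (((90,187),(560,138)),((97,298),(572,246)),((105,408),(578,355))):
    m=show("roll",[R(l,60,155,.069),R(r,60,155,.069)]);d=m[0]-m[1];print(np.degrees(np.arctan2(-d[0],d[1])))
show("cheek tops",[R(p,60,155,.086) for p in((33,120),(50,481),(77,118),(98,478),(558,62),(603,62),(588,418),(633,415))])
for y,z in((415,.052),(347,.056),(275,.059),(207,.062)): show("vial ends",[R((94,y),235,130,z),R((243,y),235,130,z)])
show("rack floor",[R(p,235,130,z) for p,z in(((52,478),.035),((288,478),.035),((55,62),.05),((288,62),.05))])
E
```

```text
tray [[579.9, -223.5], [600.1, -371.6], [443.0, -392.4], [421.7, -244.3]] mean [ 511.1 -308. ]
7.767375628997539
8.163777810452299
7.479052529740239
7.533219356200365
cradle [[572.8, -275.3], [578.7, -321.6], [448.8, -339.1], [442.4, -293.0]] mean [ 510.7 -307.3]
7.74649462251298
7.6778621872395005
roll [[563.9, 409.0], [590.4, 217.2]] mean [577.2 313.1]
7.852258543563406
roll [[517.8, 402.5], [545.1, 209.7]] mean [531.5 306.1]
8.054735142920695
roll [[472.6, 395.6], [499.8, 204.7]] mean [486.2 300.2]
8.10232035511596
cheek tops [[588.0, 427.1], [441.5, 408.1], [589.4, 409.4], [443.2, 389.2], [618.7, 215.9], [619.3, 197.5], [472.6, 195.7], [474.3, 177.7]] mean [530.9 302.6]
vial ends [[533.8, 45.9], [535.6, -17.0]] mean [534.7  14.4]
vial ends [[562.2, 46.7], [564.0, -16.1]] mean [563.1  15.3]
vial ends [[592.5, 47.6], [594.4, -15.3]] mean [593.4  16.1]
vial ends [[621.1, 48.4], [623.0, -14.5]] mean [622.  17.]
rack floor [[508.5, 63.7], [511.3, -37.2], [687.0, 68.0], [690.3, -32.3]] mean [599.3  15.5]
```

```bash
cat >> h.py <<'E'
def plan(*wps):
    "wps: (x,y,z TCP, yaw). twist first, then shift in the new yaw"
    s=arm.get_state();p=s["eef_pos"];y=s["ee_rot"][2]
    for w in wps:
        d=np.array(w[:3])-p;c,n=np.cos(w[3]),np.sin(w[3])
        v=[d[0]*c+d[1]*n,d[0]*n-d[1]*c,-d[2]];k=int(np.ceil(np.linalg.norm(v)/.036))
        print("twist %.4f"%(y-w[3]),"d",np.round(v,4),"rows",k,"each",np.round(np.array(v)/max(k,1),4))
        p=np.array(w[:3]);y=w[3]
def loc(o,yaw,x,y=0): return o[0]+x*np.cos(yaw)-y*np.sin(yaw),o[1]+x*np.sin(yaw)+y*np.cos(yaw)
RACK=((.6043,.0164),.028);TRAY=((.5109,-.3078),.134);MIX=((.5315,.3025),.139)
E
python3 -c "
from h import *
plan((*loc(*RACK,-.071),.25,.028))"
```

```text
twist -0.3088 d [0.3284 0.6436 0.0422] rows 21 each [0.0156 0.0306 0.002 ]
```

Emit:
{"op": "move_arm", "data": {
  "increments": [
    {"jaw": 1, "twist": -0.103},
    {"jaw": 1, "twist": -0.103},
    {"jaw": 1, "twist": -0.103},
    {"jaw": 1, "dx": 0.0164, "dy": 0.0322},
    {"jaw": 1, "dx": 0.0164, "dy": 0.0322},
    {"jaw": 1, "dx": 0.0164, "dy": 0.0322},
    {"jaw": 1, "dx": 0.0164, "dy": 0.0322},
    {"jaw": 1, "dx": 0.0164, "dy": 0.0322},
    {"jaw": 1, "dx": 0.0164, "dy": 0.0322},
    {"jaw": 1, "dx": 0.0164, "dy": 0.0322},
    {"jaw": 1, "dx": 0.0164, "dy": 0.0322},
    {"jaw": 1, "dx": 0.0164, "dy": 0.0322}
  ]
}}

```text
$.increments[0]: bad value
```

Emit:
{"op": "move_arm", "data": {
  "increments": [
    {"jaw": 1, "dx": 0.0164, "dy": 0.0322},
    {"jaw": 1, "dx": 0.0164, "dy": 0.0322},
    {"jaw": 1, "dx": 0.0164, "dy": 0.0322},
    {"jaw": 1, "dx": 0.0164, "dy": 0.0322},
    {"jaw": 1, "dx": 0.0164, "dy": 0.0322},
    {"jaw": 1, "dx": 0.0164, "dy": 0.0322},
    {"jaw": 1, "dx": 0.0164, "dy": 0.0322},
    {"jaw": 1, "dx": 0.0164, "dy": 0.0322},
    {"jaw": 1, "dx": 0.0164, "dy": 0.0322},
    {"jaw": 1, "dx": 0.0164, "dy": 0.0322},
    {"jaw": 1, "dx": 0.0164, "dy": 0.0322},
    {"jaw": 1}
  ]
}}

```text
$.increments[0]: bad value
```

```bash
python3 -c "
from h import *
s=arm.get_state();print(s['t'],s['eef_pos'],s['ee_rot'],s['q'])
plan((*loc(*RACK,-.071),.25,.028),(*loc(*RACK,-.071),.103,.028))
cv2.imwrite('pics/w1.png',arm.grab_frame('wrist'));print(arm.camera_info('wrist'))
for n in('vial_shortcap','vial_necked','vial_twocaps','vial_tallcap','vial_rack'):
  print(n,[(d['position'].round(4),d['score']) for d in map(lambda d:dict(d,position=np.array(d['position'])),arm.pinpoint('wrist',n)[:1])])
"
```

```text
1.5 [0.18708824 0.64852471 0.29215805] [ 3.14156433e+00 -1.97642854e-05 -2.80792996e-01] [ 1.57807463e+00  3.58603314e-01  1.18927930e-02  1.15926584e-05
 -1.22411858e+00 -2.88075238e-01]
twist -0.3088 d [0.3284 0.6436 0.0422] rows 21 each [0.0156 0.0306 0.002 ]
twist 0.0000 d [0.    0.    0.147] rows 5 each [0.     0.     0.0294]
{'K': array([[325.1922621 ,   0.        , 277.8823198 ],
       [  0.        , 325.1922621 , 215.44033728],
       [  0.        ,   0.        ,   1.        ]]), 'extrinsics': array([[-2.76708784e-01, -9.14207874e-01, -2.96067919e-01,
         2.68075267e-01],
       [-9.60953329e-01,  2.63560291e-01,  8.42892215e-02,
         6.26023731e-01],
       [ 9.73876903e-04,  3.07831020e-01, -9.51440547e-01,
         3.84529676e-01],
       [ 0.00000000e+00,  0.00000000e+00,  0.00000000e+00,
         1.00000000e+00]])}
vial_shortcap []
vial_necked []
vial_twocaps []
vial_tallcap []
vial_rack []
```

View pics/w1.png

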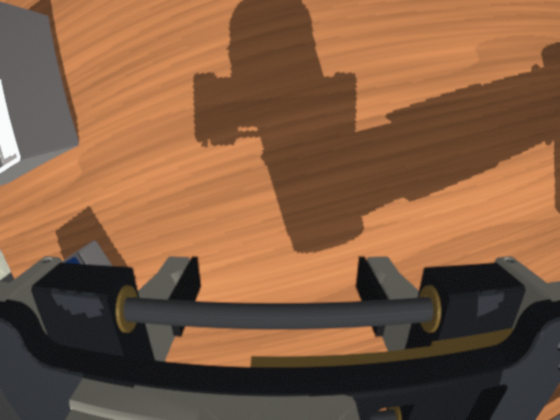

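The wrist view shows the empty bench still at the start pose, because both moves were refused. Each row apparently needs every field.

Emit:
{"op": "move_arm", "data": {
  "increments": [
    {"jaw": 1, "dx": 0, "dy": 0, "dz": 0, "twist": -0.103},
    {"jaw": 1, "dx": 0, "dy": 0, "dz": 0, "twist": -0.103},
    {"jaw": 1, "dx": 0, "dy": 0, "dz": 0, "twist": -0.103},
    {"jaw": 1, "dx": 0.0164, "dy": 0.0322, "dz": 0.002, "twist": 0},
    {"jaw": 1, "dx": 0.0164, "dy": 0.0322, "dz": 0.002, "twist": 0},
    {"jaw": 1, "dx": 0.0164, "dy": 0.0322, "dz": 0.002, "twist": 0},
    {"jaw": 1, "dx": 0.0164, "dy": 0.0322, "dz": 0.002, "twist": 0},
    {"jaw": 1, "dx": 0.0164, "dy": 0.0322, "dz": 0.002, "twist": 0},
    {"jaw": 1, "dx": 0.0164, "dy": 0.0322, "dz": 0.002, "twist": 0},
    {"jaw": 1, "dx": 0.0164, "dy": 0.0322, "dz": 0.002, "twist": 0},
    {"jaw": 1, "dx": 0.0164, "dy": 0.0322, "dz": 0.002, "twist": 0},
    {"jaw": 1, "dx": 0.0164, "dy": 0.0322, "dz": 0.002, "twist": 0}
  ]
}}

```text
t: 2.8
eef_pos: [0.3433, 0.3614, 0.2744]
ee_rot: [-3.141, -0.0, 0.028]
force: [1.1, 0.2, 0.1]
width: 0.0873
gripper_force: 0.0
```

Emit:
{"op": "move_arm", "data": {
  "increments": [
    {"jaw": 1, "dx": 0.0164, "dy": 0.0322, "dz": 0.002, "twist": 0},
    {"jaw": 1, "dx": 0.0164, "dy": 0.0322, "dz": 0.002, "twist": 0},
    {"jaw": 1, "dx": 0.0164, "dy": 0.0322, "dz": 0.002, "twist": 0},
    {"jaw": 1, "dx": 0.0164, "dy": 0.0322, "dz": 0.002, "twist": 0},
    {"jaw": 1, "dx": 0.0164, "dy": 0.0322, "dz": 0.002, "twist": 0},
    {"jaw": 1, "dx": 0.0164, "dy": 0.0322, "dz": 0.002, "twist": 0},
    {"jaw": 1, "dx": 0.0164, "dy": 0.0322, "dz": 0.002, "twist": 0},
    {"jaw": 1, "dx": 0.0164, "dy": 0.0322, "dz": 0.002, "twist": 0},
    {"jaw": 1, "dx": 0.0164, "dy": 0.0322, "dz": 0.002, "twist": 0},
    {"jaw": 1, "dx": 0.0164, "dy": 0.0322, "dz": 0.002, "twist": 0},
    {"jaw": 1, "dx": 0.0164, "dy": 0.0322, "dz": 0.002, "twist": 0},
    {"jaw": 1, "dx": 0, "dy": 0, "dz": 0, "twist": 0}
  ]
}}

```text
t: 3.8
eef_pos: [0.5348, 0.0097, 0.2516]
ee_rot: [3.14, 0.001, 0.024]
force: [-0.2, -0.1, -0.5]
width: 0.0876
gripper_force: 0.0
```

```bash
cat > w.py <<'E'
from h import *
import sys
s=arm.get_state();print(s['t'],s['eef_pos'].round(4),s['ee_rot'][2].round(4),s['q'].round(3),s['width'])
plan((*loc(*RACK,-.071),.25,.028),(*loc(*RACK,-.071),.103,.028))
cv2.imwrite(sys.argv[1],arm.grab_frame('wrist'))
for n in sys.argv[2:]:
  print(n,[(np.round(d['position'],4),round(d['score'],2)) for d in arm.pinpoint('wrist',n)[:1]])
E
python3 w.py pics/w2.png vial_shortcap vial_necked vial_twocaps vial_tallcap vial_rack
```

```text
3.8 [0.5348 0.0097 0.2516] 0.0244 [ 3.850e-01  1.610e-01 -3.550e-01  1.000e-03 -1.056e+00  1.209e+00] 0.08761222866971491
twist -0.0036 d [-0.0014 -0.0047  0.0016] rows 1 each [-0.0014 -0.0047  0.0016]
twist 0.0000 d [0.    0.    0.147] rows 5 each [0.     0.     0.0294]
vial_shortcap [(array([0.534 , 0.0146, 0.0482]), 0.64)]
vial_necked [(array([0.5663, 0.0131, 0.0588]), 0.7)]
vial_twocaps [(array([0.5948, 0.0138, 0.0626]), 0.55)]
vial_tallcap [(array([0.6217, 0.0133, 0.061 ]), 0.58)]
vial_rack [(array([0.5656, 0.0138, 0.0576]), 0.67)]
```

View pics/w2.png

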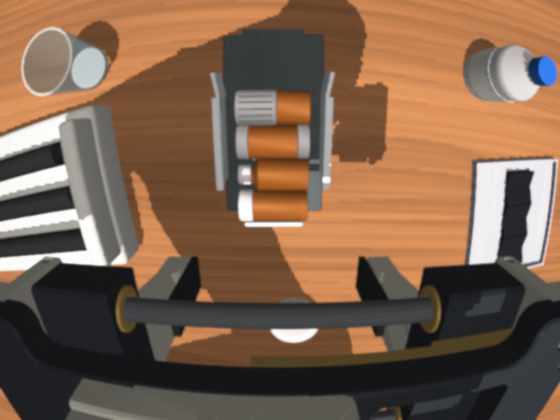

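Emit:
{"op": "move_arm", "data": {
  "increments": [
    {"jaw": 1, "dx": 0, "dy": 0, "dz": 0.03, "twist": 0},
    {"jaw": 1, "dx": 0, "dy": 0, "dz": 0.03, "twist": 0},
    {"jaw": 1, "dx": 0, "dy": 0, "dz": 0.03, "twist": 0},
    {"jaw": 1, "dx": 0, "dy": 0, "dz": 0.03, "twist": 0},
    {"jaw": 1, "dx": 0, "dy": 0, "dz": 0.02, "twist": 0},
    {"jaw": 1, "dx": 0, "dy": 0, "dz": 0.009, "twist": 0},
    {"jaw": 1, "dx": 0, "dy": 0, "dz": 0, "twist": 0},
    {"jaw": 1, "dx": 0, "dy": 0, "dz": 0, "twist": 0}
  ]
}}

```text
t: 4.77
eef_pos: [0.5335, 0.0148, 0.1038]
ee_rot: [3.141, -0.0, 0.03]
force: [0.7, -0.5, 1.1]
width: 0.0877
gripper_force: 0.0
```

Emit:
{"op": "move_arm", "data": {
  "increments": [
    {"jaw": -1, "dx": 0, "dy": 0, "dz": 0, "twist": 0},
    {"jaw": -1, "dx": 0, "dy": 0, "dz": 0, "twist": 0},
    {"jaw": -1, "dx": 0, "dy": 0, "dz": 0, "twist": 0},
    {"jaw": -1, "dx": 0, "dy": 0, "dz": 0, "twist": 0},
    {"jaw": -1, "dx": 0, "dy": 0, "dz": 0, "twist": 0},
    {"jaw": -1, "dx": 0, "dy": 0, "dz": 0, "twist": 0}
  ],
  "force": 20
}}

```text
t: 5.27
eef_pos: [0.5334, 0.0141, 0.1039]
ee_rot: [-3.141, -0.001, 0.028]
force: [-0.8, 0.7, 6.1]
width: 0.0621
gripper_force: 20.0
```

Emit:
{"op": "move_arm", "data": {
  "increments": [
    {"jaw": -1, "dx": 0, "dy": 0, "dz": -0.03, "twist": 0},
    {"jaw": -1, "dx": 0, "dy": 0, "dz": -0.04, "twist": 0},
    {"jaw": -1, "dx": 0, "dy": 0, "dz": -0.04, "twist": 0},
    {"jaw": -1, "dx": 0, "dy": 0, "dz": -0.03, "twist": 0},
    {"jaw": -1, "dx": 0, "dy": 0, "dz": -0.01, "twist": 0},
    {"jaw": -1, "dx": 0, "dy": 0, "dz": 0, "twist": 0},
    {"jaw": -1, "dx": 0, "dy": 0, "dz": 0, "twist": 0}
  ]
}}

```text
t: 5.85
eef_pos: [0.5329, 0.014, 0.2532]
ee_rot: [-3.141, -0.001, 0.028]
force: [-0.5, -0.3, -1.8]
width: 0.0617
gripper_force: 20.0
```

```bash
python3 - <<'E'
from h import *
s=arm.get_state();print(s['t'],s['eef_pos'].round(4),s['ee_rot'][2].round(4),s['width'])
zr=.075 # settled: axis .024 +.004 offset +.047
T=lambda g,z:(*loc(*TRAY,g),z,.134)
P=(*loc(*RACK,-.071),.253,.028)
for g in(-.044,0,.044):
    print(g); plan(P,T(g,.253),T(g,.078),T(g,.253),P)
print("mixer");M=(*loc(*MIX,-.023),.253,.139);plan(P,M)
print("return");U=(*loc(*RACK,.064),.253,.028)
for g in(-.044,0,.044): plan(P,T(g,.253),U,T(g,.253))
f=arm.grab_frame("top");cv2.imwrite("pics/t1.png",cv2.resize(f[130:240,190:340],None,fx=4,fy=4))
for n in('vial_necked','vial_twocaps','vial_tallcap','vial_shortcap'):
  print(n,[(np.round(d['position'],4),round(d['score'],2)) for d in arm.pinpoint('wrist' if arm.grab_frame('wrist') is not None else 0,n)[:1]])
E
```

```text
5.85 [0.5329 0.014  0.2532] 0.0278 0.061724597494689316
-0.044
twist -0.0002 d [ 0.0005 -0.0004  0.0002] rows 1 each [ 0.0005 -0.0004  0.0002]
twist -0.1060 d [-0.1093  0.3163 -0.    ] rows 10 each [-0.0109  0.0316 -0.    ]
twist 0.0000 d [0.    0.    0.175] rows 5 each [0.    0.    0.035]
twist 0.0000 d [ 0.     0.    -0.175] rows 5 each [ 0.     0.    -0.035]
twist 0.1060 d [ 0.0752 -0.3261 -0.    ] rows 10 each [ 0.0075 -0.0326 -0.    ]
0
twist -0.0002 d [ 0.0005 -0.0004  0.0002] rows 1 each [ 0.0005 -0.0004  0.0002]
twist -0.1060 d [-0.0653  0.3163 -0.    ] rows 9 each [-0.0073  0.0351 -0.    ]
twist 0.0000 d [0.    0.    0.175] rows 5 each [0.    0.    0.035]
twist 0.0000 d [ 0.     0.    -0.175] rows 5 each [ 0.     0.    -0.035]
twist 0.1060 d [ 0.0314 -0.3215 -0.    ] rows 9 each [ 0.0035 -0.0357 -0.    ]
0.044
twist -0.0002 d [ 0.0005 -0.0004  0.0002] rows 1 each [ 0.0005 -0.0004  0.0002]
twist -0.1060 d [-0.0213  0.3163 -0.    ] rows 9 each [-0.0024  0.0351 -0.    ]
twist 0.0000 d [0.    0.    0.175] rows 5 each [0.    0.    0.035]
twist 0.0000 d [ 0.     0.    -0.175] rows
[... 766 characters left out ...]
wist 0.1060 d [ 0.1664 -0.3215 -0.    ] rows 11 each [ 0.0151 -0.0292 -0.    ]
twist -0.1060 d [-0.1995  0.302  -0.    ] rows 11 each [-0.0181  0.0275 -0.    ]
twist -0.0002 d [ 0.0005 -0.0004  0.0002] rows 1 each [ 0.0005 -0.0004  0.0002]
twist -0.1060 d [-0.0213  0.3163 -0.    ] rows 9 each [-0.0024  0.0351 -0.    ]
twist 0.1060 d [ 0.1227 -0.3168 -0.    ] rows 10 each [ 0.0123 -0.0317 -0.    ]
twist -0.1060 d [-0.1555  0.302  -0.    ] rows 10 each [-0.0156  0.0302 -0.    ]
vial_necked [(array([0.5356, 0.0121, 0.0534]), 0.71)]
vial_twocaps [(array([0.5662, 0.0141, 0.0557]), 0.64)]
vial_tallcap [(array([0.592 , 0.0113, 0.0596]), 0.97)]
vial_shortcap [(array([0.5363, 0.0159, 0.2003]), 0.72)]
```

Emit:
{"op": "move_arm", "data": {
  "increments": [
    {"jaw": -1, "dx": 0, "dy": 0, "dz": 0, "twist": -0.106},
    {"jaw": -1, "dx": -0.0109, "dy": 0.0316, "dz": 0, "twist": 0},
    {"jaw": -1, "dx": -0.0109, "dy": 0.0316, "dz": 0, "twist": 0},
    {"jaw": -1, "dx": -0.0109, "dy": 0.0316, "dz": 0, "twist": 0},
    {"jaw": -1, "dx": -0.0109, "dy": 0.0316, "dz": 0, "twist": 0},
    {"jaw": -1, "dx": -0.0109, "dy": 0.0316, "dz": 0, "twist": 0},
    {"jaw": -1, "dx": -0.0109, "dy": 0.0316, "dz": 0, "twist": 0},
    {"jaw": -1, "dx": -0.0109, "dy": 0.0316, "dz": 0, "twist": 0},
    {"jaw": -1, "dx": -0.0109, "dy": 0.0316, "dz": 0, "twist": 0},
    {"jaw": -1, "dx": -0.0109, "dy": 0.0316, "dz": 0, "twist": 0},
    {"jaw": -1, "dx": -0.0109, "dy": 0.0316, "dz": 0, "twist": 0},
    {"jaw": -1, "dx": 0, "dy": 0, "dz": 0, "twist": 0}
  ]
}}

```text
t: 7.3
eef_pos: [0.4661, -0.3179, 0.2527]
ee_rot: [3.141, 0.001, 0.131]
force: [-0.5, 0.0, -1.4]
width: 0.0618
gripper_force: 20.0
```

Emit:
{"op": "move_arm", "data": {
  "increments": [
    {"jaw": -1, "dx": 0, "dy": 0, "dz": 0.02, "twist": 0},
    {"jaw": -1, "dx": 0, "dy": 0, "dz": 0.03, "twist": 0},
    {"jaw": -1, "dx": 0, "dy": 0, "dz": 0.03, "twist": 0},
    {"jaw": -1, "dx": 0, "dy": 0, "dz": 0.03, "twist": 0},
    {"jaw": -1, "dx": 0, "dy": 0, "dz": 0.02, "twist": 0},
    {"jaw": -1, "dx": 0, "dy": 0, "dz": 0.01, "twist": 0},
    {"jaw": -1, "dx": 0, "dy": 0, "dz": 0, "twist": 0},
    {"jaw": -1, "dx": 0, "dy": 0, "dz": 0, "twist": 0}
  ]
}}

```text
t: 7.97
eef_pos: [0.4677, -0.3138, 0.1134]
ee_rot: [3.141, 0.0, 0.135]
force: [-0.3, -0.6, -0.0]
width: 0.0618
gripper_force: 20.0
```

```bash
python3 - <<'E'
from h import *
plan((*loc(*TRAY,-.044),.078,.134))
cv2.imwrite('pics/w3.png',arm.grab_frame('wrist'))
print([np.round(d['position'],4) for d in arm.pinpoint('wrist','vial_tray')[:1]],[np.round(d['position'],4) for d in arm.pinpoint('wrist','vial_shortcap')[:1]])
E
```

```text
twist 0.0006 d [-0.0004 -0.0002  0.0354] rows 1 each [-0.0004 -0.0002  0.0354]
[array([ 0.5118, -0.308 ,  0.0022])] [array([ 0.4709, -0.3131,  0.0578])]
```

View pics/w3.png

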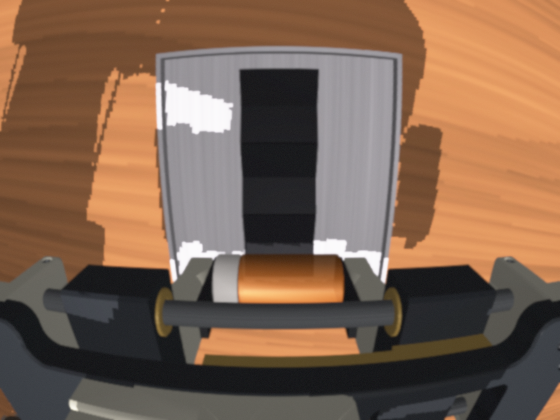

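The held vial is centred on the cradle, with the cradle at columns 240–318 and the vial at 215–345, so it can go down.

Emit:
{"op": "move_arm", "data": {
  "increments": [
    {"jaw": -1, "dx": 0, "dy": 0, "dz": 0.015, "twist": 0},
    {"jaw": -1, "dx": 0, "dy": 0, "dz": 0.012, "twist": 0},
    {"jaw": -1, "dx": 0, "dy": 0, "dz": 0.009, "twist": 0},
    {"jaw": -1, "dx": 0, "dy": 0, "dz": 0, "twist": 0},
    {"jaw": -1, "dx": 0, "dy": 0, "dz": 0, "twist": 0}
  ]
}}

```text
t: 8.53
eef_pos: [0.4676, -0.3138, 0.0776]
ee_rot: [3.141, -0.0, 0.134]
force: [-0.2, -0.5, -1.0]
width: 0.0621
gripper_force: 20.0
```

Emit:
{"op": "move_arm", "data": {
  "increments": [
    {"jaw": 0.7, "dx": 0, "dy": 0, "dz": 0, "twist": 0},
    {"jaw": 0.7, "dx": 0, "dy": 0, "dz": 0, "twist": 0},
    {"jaw": 0.7, "dx": 0, "dy": 0, "dz": 0, "twist": 0},
    {"jaw": 0.7, "dx": 0, "dy": 0, "dz": 0, "twist": 0}
  ]
}}

```text
t: 8.87
eef_pos: [0.4676, -0.3138, 0.0777]
ee_rot: [3.141, -0.001, 0.134]
force: [-0.9, 0.1, 0.0]
width: 0.0741
gripper_force: 0.0
```

Emit:
{"op": "move_arm", "data": {
  "increments": [
    {"jaw": 0.7, "dx": 0, "dy": 0, "dz": -0.02, "twist": 0},
    {"jaw": 0.7, "dx": 0, "dy": 0, "dz": -0.035, "twist": 0},
    {"jaw": 1, "dx": 0, "dy": 0, "dz": -0.04, "twist": 0},
    {"jaw": 1, "dx": 0, "dy": 0, "dz": -0.04, "twist": 0},
    {"jaw": 1, "dx": 0, "dy": 0, "dz": -0.04, "twist": 0}
  ]
}}

```text
t: 9.28
eef_pos: [0.4669, -0.3136, 0.2544]
ee_rot: [3.141, -0.0, 0.134]
force: [1.0, -1.3, -1.3]
width: 0.0862
gripper_force: 0.0
```

Emit:
{"op": "move_arm", "data": {
  "increments": [
    {"jaw": 1, "dx": 0, "dy": 0, "dz": 0, "twist": 0.106},
    {"jaw": 1, "dx": 0.0075, "dy": -0.0326, "dz": 0, "twist": 0},
    {"jaw": 1, "dx": 0.0075, "dy": -0.0326, "dz": 0, "twist": 0},
    {"jaw": 1, "dx": 0.0075, "dy": -0.0326, "dz": 0, "twist": 0},
    {"jaw": 1, "dx": 0.0075, "dy": -0.0326, "dz": 0, "twist": 0},
    {"jaw": 1, "dx": 0.0075, "dy": -0.0326, "dz": 0, "twist": 0},
    {"jaw": 1, "dx": 0.0075, "dy": -0.0326, "dz": 0, "twist": 0},
    {"jaw": 1, "dx": 0.0075, "dy": -0.0326, "dz": 0, "twist": 0},
    {"jaw": 1, "dx": 0.0075, "dy": -0.0326, "dz": 0, "twist": 0},
    {"jaw": 1, "dx": 0.0075, "dy": -0.0326, "dz": 0, "twist": 0},
    {"jaw": 1, "dx": 0.0075, "dy": -0.0326, "dz": 0, "twist": 0},
    {"jaw": 1, "dx": 0, "dy": 0, "dz": 0, "twist": 0}
  ]
}}

```text
t: 10.28
eef_pos: [0.5344, 0.0186, 0.2526]
ee_rot: [-3.141, -0.002, 0.032]
force: [-0.2, 0.8, -0.5]
width: 0.0877
gripper_force: 0.0
```

```bash
python3 w.py pics/w4.png vial_shortcap vial_necked vial_twocaps vial_tallcap
```

```text
10.2833 [0.5344 0.0186 0.2526] 0.0315 [ 0.402  0.158 -0.356 -0.    -1.055  1.201] 0.08772892620851847
twist 0.0035 d [-0.0012  0.0041  0.0026] rows 1 each [-0.0012  0.0041  0.0026]
twist 0.0000 d [0.    0.    0.147] rows 5 each [0.     0.     0.0294]
vial_shortcap [(array([ 0.4659, -0.3133,  0.0229]), 0.91)]
vial_necked [(array([0.5342, 0.0136, 0.0555]), 0.89)]
vial_twocaps [(array([0.5663, 0.0149, 0.0572]), 0.73)]
vial_tallcap [(array([0.5913, 0.0128, 0.0582]), 0.72)]
```

View pics/w4.png

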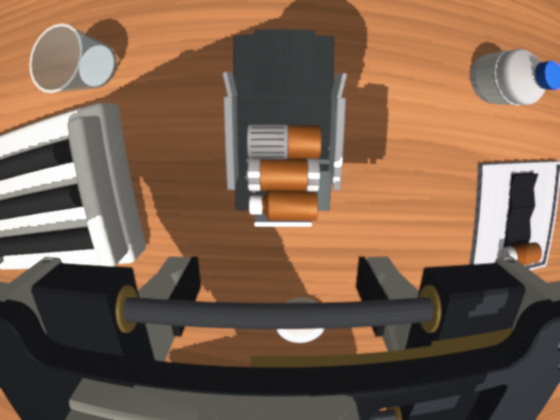

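The shortcap vial lies in the tray's near groove (about 525,254) and the queue has rolled down, with the necked vial now at the stop (about 285,206). I'll repeat for the necked vial.

Emit:
{"op": "move_arm", "data": {
  "increments": [
    {"jaw": 1, "dx": 0, "dy": 0, "dz": 0.03, "twist": 0},
    {"jaw": 1, "dx": 0, "dy": 0, "dz": 0.03, "twist": 0},
    {"jaw": 1, "dx": 0, "dy": 0, "dz": 0.03, "twist": 0},
    {"jaw": 1, "dx": 0, "dy": 0, "dz": 0.03, "twist": 0},
    {"jaw": 1, "dx": 0, "dy": 0, "dz": 0.02, "twist": 0},
    {"jaw": 1, "dx": 0, "dy": 0, "dz": 0.009, "twist": 0},
    {"jaw": 1, "dx": 0, "dy": 0, "dz": 0, "twist": 0},
    {"jaw": 1, "dx": 0, "dy": 0, "dz": 0, "twist": 0}
  ]
}}

```text
t: 11.2
eef_pos: [0.5335, 0.0137, 0.1037]
ee_rot: [3.141, -0.0, 0.027]
force: [0.2, -0.8, 1.2]
width: 0.0878
gripper_force: 0.0
```

Emit:
{"op": "move_arm", "data": {
  "increments": [
    {"jaw": -1, "dx": 0, "dy": 0, "dz": 0, "twist": 0},
    {"jaw": -1, "dx": 0, "dy": 0, "dz": 0, "twist": 0},
    {"jaw": -1, "dx": 0, "dy": 0, "dz": 0, "twist": 0},
    {"jaw": -1, "dx": 0, "dy": 0, "dz": 0, "twist": 0},
    {"jaw": -1, "dx": 0, "dy": 0, "dz": 0, "twist": 0},
    {"jaw": -1, "dx": 0, "dy": 0, "dz": 0, "twist": 0}
  ],
  "force": 20
}}

```text
t: 11.7
eef_pos: [0.5335, 0.0145, 0.1038]
ee_rot: [-3.141, -0.001, 0.029]
force: [-1.9, 0.2, 6.3]
width: 0.0617
gripper_force: 20.0
```

Emit:
{"op": "move_arm", "data": {
  "increments": [
    {"jaw": -1, "dx": 0, "dy": 0, "dz": -0.03, "twist": 0},
    {"jaw": -1, "dx": 0, "dy": 0, "dz": -0.04, "twist": 0},
    {"jaw": -1, "dx": 0, "dy": 0, "dz": -0.04, "twist": 0},
    {"jaw": -1, "dx": 0, "dy": 0, "dz": -0.03, "twist": 0},
    {"jaw": -1, "dx": 0, "dy": 0, "dz": -0.01, "twist": 0},
    {"jaw": -1, "dx": 0, "dy": 0, "dz": 0, "twist": 0},
    {"jaw": -1, "dx": 0, "dy": 0, "dz": 0, "twist": 0}
  ]
}}

```text
t: 12.28
eef_pos: [0.5329, 0.0144, 0.2532]
ee_rot: [-3.141, -0.001, 0.028]
force: [-0.3, -0.2, -1.2]
width: 0.062
gripper_force: 20.0
```

```bash
python3 - <<'E'
from h import *
s=arm.get_state();print(s['t'],s['eef_pos'].round(4),s['ee_rot'][2].round(4),s['width'])
plan((*loc(*TRAY,0),.253,.134))
arm.grab_frame('wrist')
for n in('vial_necked','vial_twocaps','vial_tallcap'):
  print(n,[(np.round(d['position'],4),round(d['score'],2)) for d in arm.pinpoint('wrist',n)[:1]])
E
```

```text
12.2833 [0.5329 0.0144 0.2532] 0.0281 0.06200007908989271
twist -0.1059 d [-6.490e-02  3.164e-01  2.000e-04] rows 9 each [-0.0072  0.0352  0.    ]
vial_necked [(array([0.536 , 0.0137, 0.2004]), 0.87)]
vial_twocaps [(array([0.5362, 0.0125, 0.0544]), 0.91)]
vial_tallcap [(array([0.5628, 0.0118, 0.0585]), 0.68)]
```

Emit:
{"op": "move_arm", "data": {
  "increments": [
    {"jaw": -1, "dx": 0, "dy": 0, "dz": 0, "twist": -0.106},
    {"jaw": -1, "dx": -0.0065, "dy": 0.0316, "dz": 0, "twist": 0},
    {"jaw": -1, "dx": -0.0065, "dy": 0.0316, "dz": 0, "twist": 0},
    {"jaw": -1, "dx": -0.0065, "dy": 0.0316, "dz": 0, "twist": 0},
    {"jaw": -1, "dx": -0.0065, "dy": 0.0316, "dz": 0, "twist": 0},
    {"jaw": -1, "dx": -0.0065, "dy": 0.0316, "dz": 0, "twist": 0},
    {"jaw": -1, "dx": -0.0065, "dy": 0.0316, "dz": 0, "twist": 0},
    {"jaw": -1, "dx": -0.0065, "dy": 0.0316, "dz": 0, "twist": 0},
    {"jaw": -1, "dx": -0.0065, "dy": 0.0316, "dz": 0, "twist": 0},
    {"jaw": -1, "dx": -0.0065, "dy": 0.0316, "dz": 0, "twist": 0},
    {"jaw": -1, "dx": -0.0065, "dy": 0.0316, "dz": 0, "twist": 0},
    {"jaw": -1, "dx": 0, "dy": 0, "dz": 0, "twist": 0}
  ]
}}

```text
t: 13.48
eef_pos: [0.51, -0.3118, 0.2513]
ee_rot: [-3.141, 0.003, 0.131]
force: [1.4, 0.3, -0.6]
width: 0.0618
gripper_force: 20.0
```

Emit:
{"op": "move_arm", "data": {
  "increments": [
    {"jaw": -1, "dx": 0, "dy": 0, "dz": 0.02, "twist": 0},
    {"jaw": -1, "dx": 0, "dy": 0, "dz": 0.03, "twist": 0},
    {"jaw": -1, "dx": 0, "dy": 0, "dz": 0.03, "twist": 0},
    {"jaw": -1, "dx": 0, "dy": 0, "dz": 0.03, "twist": 0},
    {"jaw": -1, "dx": 0, "dy": 0, "dz": 0.02, "twist": 0},
    {"jaw": -1, "dx": 0, "dy": 0, "dz": 0.01, "twist": 0},
    {"jaw": -1, "dx": 0, "dy": 0, "dz": 0.015, "twist": 0},
    {"jaw": -1, "dx": 0, "dy": 0, "dz": 0.012, "twist": 0},
    {"jaw": -1, "dx": 0, "dy": 0, "dz": 0.009, "twist": 0},
    {"jaw": -1, "dx": 0, "dy": 0, "dz": 0, "twist": 0},
    {"jaw": -1, "dx": 0, "dy": 0, "dz": 0, "twist": 0}
  ]
}}

```text
t: 14.4
eef_pos: [0.5111, -0.3075, 0.0771]
ee_rot: [-3.142, 0.001, 0.134]
force: [0.7, 0.2, -0.6]
width: 0.0618
gripper_force: 20.0
```

```bash
python3 -c "
from h import *
plan((*loc(*TRAY,0),.077,.134))"
```

```text
twist 0.0005 d [-0.0002  0.0002  0.0001] rows 1 each [-0.0002  0.0002  0.0001]
```

Emit:
{"op": "move_arm", "data": {
  "increments": [
    {"jaw": 0.7, "dx": 0, "dy": 0, "dz": 0, "twist": 0},
    {"jaw": 0.7, "dx": 0, "dy": 0, "dz": 0, "twist": 0},
    {"jaw": 0.7, "dx": 0, "dy": 0, "dz": 0, "twist": 0},
    {"jaw": 0.7, "dx": 0, "dy": 0, "dz": 0, "twist": 0},
    {"jaw": 0.7, "dx": 0, "dy": 0, "dz": -0.02, "twist": 0},
    {"jaw": 0.7, "dx": 0, "dy": 0, "dz": -0.035, "twist": 0},
    {"jaw": 1, "dx": 0, "dy": 0, "dz": -0.04, "twist": 0},
    {"jaw": 1, "dx": 0, "dy": 0, "dz": -0.04, "twist": 0},
    {"jaw": 1, "dx": 0, "dy": 0, "dz": -0.04, "twist": 0}
  ]
}}

```text
t: 15.15
eef_pos: [0.5105, -0.3075, 0.2544]
ee_rot: [3.141, -0.0, 0.134]
force: [0.4, 0.3, -0.5]
width: 0.0858
gripper_force: 0.0
```

Emit:
{"op": "move_arm", "data": {
  "increments": [
    {"jaw": 1, "dx": 0, "dy": 0, "dz": 0, "twist": 0.106},
    {"jaw": 1, "dx": 0.0031, "dy": -0.0322, "dz": 0, "twist": 0},
    {"jaw": 1, "dx": 0.0031, "dy": -0.0322, "dz": 0, "twist": 0},
    {"jaw": 1, "dx": 0.0031, "dy": -0.0322, "dz": 0, "twist": 0},
    {"jaw": 1, "dx": 0.0031, "dy": -0.0322, "dz": 0, "twist": 0},
    {"jaw": 1, "dx": 0.0031, "dy": -0.0322, "dz": 0, "twist": 0},
    {"jaw": 1, "dx": 0.0031, "dy": -0.0322, "dz": 0, "twist": 0},
    {"jaw": 1, "dx": 0.0031, "dy": -0.0322, "dz": 0, "twist": 0},
    {"jaw": 1, "dx": 0.0031, "dy": -0.0322, "dz": 0, "twist": 0},
    {"jaw": 1, "dx": 0.0031, "dy": -0.0322, "dz": 0, "twist": 0},
    {"jaw": 1, "dx": 0.0031, "dy": -0.0322, "dz": 0, "twist": 0},
    {"jaw": 1, "dx": 0, "dy": 0, "dz": 0, "twist": 0},
    {"jaw": 1, "dx": 0, "dy": 0, "dz": 0, "twist": 0}
  ]
}}

```text
$.increments: bad value
```

```bash
python3 w.py pics/w5.png vial_shortcap vial_necked vial_twocaps vial_tallcap
```

```text
15.15 [ 0.5105 -0.3075  0.2544] 0.1342 [-0.214  0.257 -0.222  0.    -1.091  1.919] 0.08579828601309317
twist 0.1062 d [ 0.0318 -0.3211  0.0044] rows 9 each [ 0.0035 -0.0357  0.0005]
twist 0.0000 d [0.    0.    0.147] rows 5 each [0.     0.     0.0294]
vial_shortcap [(array([ 0.4696, -0.3136,  0.0226]), 0.97)]
vial_necked [(array([ 0.5115, -0.3073,  0.0254]), 0.66)]
vial_twocaps [(array([0.5353, 0.012 , 0.0561]), 0.73)]
vial_tallcap [(array([0.5644, 0.0113, 0.0573]), 0.9)]
```

Thirteen rows was one too many, so I'm resending that move with twelve.

Emit:
{"op": "move_arm", "data": {
  "increments": [
    {"jaw": 1, "dx": 0, "dy": 0, "dz": 0, "twist": 0.106},
    {"jaw": 1, "dx": 0.0031, "dy": -0.0322, "dz": 0, "twist": 0},
    {"jaw": 1, "dx": 0.0031, "dy": -0.0322, "dz": 0, "twist": 0},
    {"jaw": 1, "dx": 0.0031, "dy": -0.0322, "dz": 0, "twist": 0},
    {"jaw": 1, "dx": 0.0031, "dy": -0.0322, "dz": 0, "twist": 0},
    {"jaw": 1, "dx": 0.0031, "dy": -0.0322, "dz": 0, "twist": 0},
    {"jaw": 1, "dx": 0.0031, "dy": -0.0322, "dz": 0, "twist": 0},
    {"jaw": 1, "dx": 0.0031, "dy": -0.0322, "dz": 0, "twist": 0},
    {"jaw": 1, "dx": 0.0031, "dy": -0.0322, "dz": 0, "twist": 0},
    {"jaw": 1, "dx": 0.0031, "dy": -0.0322, "dz": 0, "twist": 0},
    {"jaw": 1, "dx": 0.0031, "dy": -0.0322, "dz": 0, "twist": 0},
    {"jaw": 1, "dx": 0, "dy": 0, "dz": 0, "twist": 0}
  ]
}}

```text
t: 16.4
eef_pos: [0.5328, 0.0191, 0.2506]
ee_rot: [3.141, 0.002, 0.031]
force: [-0.2, -0.7, 0.3]
width: 0.0878
gripper_force: 0.0
```

Emit:
{"op": "move_arm", "data": {
  "increments": [
    {"jaw": 1, "dx": 0, "dy": 0, "dz": 0.03, "twist": 0},
    {"jaw": 1, "dx": 0, "dy": 0, "dz": 0.03, "twist": 0},
    {"jaw": 1, "dx": 0, "dy": 0, "dz": 0.03, "twist": 0},
    {"jaw": 1, "dx": 0, "dy": 0, "dz": 0.03, "twist": 0},
    {"jaw": 1, "dx": 0, "dy": 0, "dz": 0.02, "twist": 0},
    {"jaw": 1, "dx": 0, "dy": 0, "dz": 0.009, "twist": 0},
    {"jaw": 1, "dx": 0, "dy": 0, "dz": 0, "twist": 0},
    {"jaw": 1, "dx": 0, "dy": 0, "dz": 0, "twist": 0}
  ]
}}

```text
t: 17.07
eef_pos: [0.5328, 0.0149, 0.1028]
ee_rot: [3.141, 0.002, 0.028]
force: [0.7, 0.5, 0.6]
width: 0.0882
gripper_force: 0.0
```

Emit:
{"op": "move_arm", "data": {
  "increments": [
    {"jaw": -1, "dx": 0, "dy": 0, "dz": 0, "twist": 0},
    {"jaw": -1, "dx": 0, "dy": 0, "dz": 0, "twist": 0},
    {"jaw": -1, "dx": 0, "dy": 0, "dz": 0, "twist": 0},
    {"jaw": -1, "dx": 0, "dy": 0, "dz": 0, "twist": 0},
    {"jaw": -1, "dx": 0, "dy": 0, "dz": 0, "twist": 0},
    {"jaw": -1, "dx": 0, "dy": 0, "dz": 0, "twist": 0}
  ],
  "force": 20
}}

```text
t: 17.57
eef_pos: [0.5332, 0.0153, 0.1039]
ee_rot: [-3.141, -0.001, 0.028]
force: [-1.7, 0.9, 6.3]
width: 0.0619
gripper_force: 20.0
```

Emit:
{"op": "move_arm", "data": {
  "increments": [
    {"jaw": -1, "dx": 0, "dy": 0, "dz": -0.03, "twist": 0},
    {"jaw": -1, "dx": 0, "dy": 0, "dz": -0.04, "twist": 0},
    {"jaw": -1, "dx": 0, "dy": 0, "dz": -0.04, "twist": 0},
    {"jaw": -1, "dx": 0, "dy": 0, "dz": -0.03, "twist": 0},
    {"jaw": -1, "dx": 0, "dy": 0, "dz": -0.01, "twist": 0},
    {"jaw": -1, "dx": 0, "dy": 0, "dz": 0, "twist": 0},
    {"jaw": -1, "dx": 0, "dy": 0, "dz": 0, "twist": 0}
  ]
}}

```text
t: 18.15
eef_pos: [0.5327, 0.0153, 0.2533]
ee_rot: [-3.141, -0.001, 0.028]
force: [0.1, 0.9, -0.7]
width: 0.0621
gripper_force: 20.0
```

```bash
python3 - <<'E'
from h import *
s=arm.get_state();print(s['t'],s['eef_pos'].round(4),s['ee_rot'][2].round(4),s['width'])
plan((*loc(*TRAY,.044),.253,.134))
arm.grab_frame('wrist')
for n in('vial_twocaps','vial_tallcap'):
  print(n,[(np.round(d['position'],4),round(d['score'],2)) for d in arm.pinpoint('wrist',n)[:1]])
E
```

```text
18.15 [0.5327 0.0153 0.2533] 0.0279 0.06214689341898813
twist -0.1061 d [-2.080e-02  3.172e-01  3.000e-04] rows 9 each [-0.0023  0.0352  0.    ]
vial_twocaps [(array([0.5349, 0.0155, 0.202 ]), 0.86)]
vial_tallcap [(array([0.5354, 0.0106, 0.0523]), 0.82)]
```

Emit:
{"op": "move_arm", "data": {
  "increments": [
    {"jaw": -1, "dx": 0, "dy": 0, "dz": 0, "twist": -0.106},
    {"jaw": -1, "dx": -0.0021, "dy": 0.0317, "dz": 0, "twist": 0},
    {"jaw": -1, "dx": -0.0021, "dy": 0.0317, "dz": 0, "twist": 0},
    {"jaw": -1, "dx": -0.0021, "dy": 0.0317, "dz": 0, "twist": 0},
    {"jaw": -1, "dx": -0.0021, "dy": 0.0317, "dz": 0, "twist": 0},
    {"jaw": -1, "dx": -0.0021, "dy": 0.0317, "dz": 0, "twist": 0},
    {"jaw": -1, "dx": -0.0021, "dy": 0.0317, "dz": 0, "twist": 0},
    {"jaw": -1, "dx": -0.0021, "dy": 0.0317, "dz": 0, "twist": 0},
    {"jaw": -1, "dx": -0.0021, "dy": 0.0317, "dz": 0, "twist": 0},
    {"jaw": -1, "dx": -0.0021, "dy": 0.0317, "dz": 0, "twist": 0},
    {"jaw": -1, "dx": -0.0021, "dy": 0.0317, "dz": 0, "twist": 0},
    {"jaw": -1, "dx": 0, "dy": 0, "dz": 0, "twist": 0}
  ]
}}

```text
t: 19.3
eef_pos: [0.5539, -0.3061, 0.2507]
ee_rot: [-3.141, 0.004, 0.131]
force: [0.5, 0.3, -0.6]
width: 0.0621
gripper_force: 20.0
```

Emit:
{"op": "move_arm", "data": {
  "increments": [
    {"jaw": -1, "dx": 0, "dy": 0, "dz": 0.02, "twist": 0},
    {"jaw": -1, "dx": 0, "dy": 0, "dz": 0.03, "twist": 0},
    {"jaw": -1, "dx": 0, "dy": 0, "dz": 0.03, "twist": 0},
    {"jaw": -1, "dx": 0, "dy": 0, "dz": 0.03, "twist": 0},
    {"jaw": -1, "dx": 0, "dy": 0, "dz": 0.02, "twist": 0},
    {"jaw": -1, "dx": 0, "dy": 0, "dz": 0.01, "twist": 0},
    {"jaw": -1, "dx": 0, "dy": 0, "dz": 0.015, "twist": 0},
    {"jaw": -1, "dx": 0, "dy": 0, "dz": 0.012, "twist": 0},
    {"jaw": -1, "dx": 0, "dy": 0, "dz": 0.009, "twist": 0},
    {"jaw": -1, "dx": 0, "dy": 0, "dz": 0, "twist": 0},
    {"jaw": -1, "dx": 0, "dy": 0, "dz": 0, "twist": 0}
  ]
}}

```text
t: 20.22
eef_pos: [0.5546, -0.3018, 0.077]
ee_rot: [-3.142, 0.0, 0.134]
force: [-0.3, 0.4, 0.1]
width: 0.0617
gripper_force: 20.0
```

```bash
python3 -c "
from h import *
plan((*loc(*TRAY,.044),.077,.134))"
```

```text
twist 0.0004 d [-0.0001  0.0001  0.    ] rows 1 each [-0.0001  0.0001  0.    ]
```

Emit:
{"op": "move_arm", "data": {
  "increments": [
    {"jaw": 0.7, "dx": 0, "dy": 0, "dz": 0, "twist": 0},
    {"jaw": 0.7, "dx": 0, "dy": 0, "dz": 0, "twist": 0},
    {"jaw": 0.7, "dx": 0, "dy": 0, "dz": 0, "twist": 0},
    {"jaw": 0.7, "dx": 0, "dy": 0, "dz": 0, "twist": 0},
    {"jaw": 0.7, "dx": 0, "dy": 0, "dz": -0.02, "twist": 0},
    {"jaw": 0.7, "dx": 0, "dy": 0, "dz": -0.035, "twist": 0},
    {"jaw": 1, "dx": 0, "dy": 0, "dz": -0.04, "twist": 0},
    {"jaw": 1, "dx": 0, "dy": 0, "dz": -0.04, "twist": 0},
    {"jaw": 1, "dx": 0, "dy": 0, "dz": -0.04, "twist": 0}
  ]
}}

```text
t: 20.97
eef_pos: [0.5541, -0.3017, 0.2544]
ee_rot: [3.141, -0.0, 0.134]
force: [1.3, -0.7, -0.7]
width: 0.0859
gripper_force: 0.0
```

Emit:
{"op": "move_arm", "data": {
  "increments": [
    {"jaw": 1, "dx": 0, "dy": 0, "dz": 0, "twist": 0.106},
    {"jaw": 1, "dx": -0.0012, "dy": -0.0317, "dz": 0, "twist": 0},
    {"jaw": 1, "dx": -0.0012, "dy": -0.0317, "dz": 0, "twist": 0},
    {"jaw": 1, "dx": -0.0012, "dy": -0.0317, "dz": 0, "twist": 0},
    {"jaw": 1, "dx": -0.0012, "dy": -0.0317, "dz": 0, "twist": 0},
    {"jaw": 1, "dx": -0.0012, "dy": -0.0317, "dz": 0, "twist": 0},
    {"jaw": 1, "dx": -0.0012, "dy": -0.0317, "dz": 0, "twist": 0},
    {"jaw": 1, "dx": -0.0012, "dy": -0.0317, "dz": 0, "twist": 0},
    {"jaw": 1, "dx": -0.0012, "dy": -0.0317, "dz": 0, "twist": 0},
    {"jaw": 1, "dx": -0.0012, "dy": -0.0317, "dz": 0, "twist": 0},
    {"jaw": 1, "dx": -0.0012, "dy": -0.0317, "dz": 0, "twist": 0},
    {"jaw": 1, "dx": 0, "dy": 0, "dz": 0, "twist": 0}
  ]
}}

```text
t: 21.97
eef_pos: [0.5335, 0.0187, 0.2528]
ee_rot: [-3.14, -0.002, 0.031]
force: [1.1, -1.2, 0.3]
width: 0.0874
gripper_force: 0.0
```

```bash
python3 w.py pics/w6.png vial_shortcap vial_necked vial_twocaps vial_tallcap
```

```text
21.9667 [0.5335 0.0187 0.2528] 0.0314 [ 4.020e-01  1.570e-01 -3.570e-01 -1.000e-03 -1.055e+00  1.200e+00] 0.08742004154409963
twist 0.0034 d [-0.0003  0.0043  0.0028] rows 1 each [-0.0003  0.0043  0.0028]
twist 0.0000 d [0.    0.    0.147] rows 5 each [0.     0.     0.0294]
vial_shortcap [(array([ 0.4687, -0.312 ,  0.0226]), 0.88)]
vial_necked [(array([ 0.5116, -0.306 ,  0.0244]), 0.8)]
vial_twocaps [(array([ 0.5584, -0.3022,  0.0282]), 0.65)]
vial_tallcap [(array([0.5329, 0.0133, 0.052 ]), 0.62)]
```

View pics/w6.png

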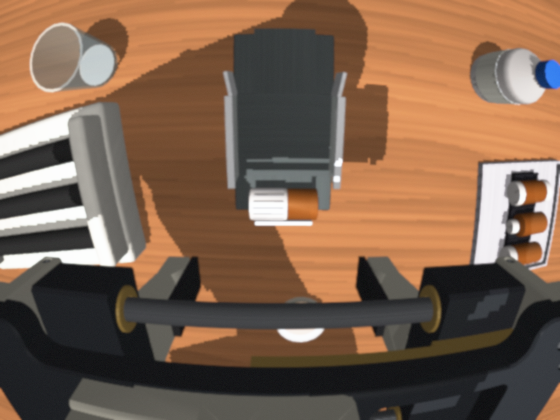

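The three vials lie in the cradle (around 525,192–254) and the tall-capped vial is at the stop (285,206). I'll grip it 10 mm above its axis so the fingertips clear the rollers later.

Emit:
{"op": "move_arm", "data": {
  "increments": [
    {"jaw": 1, "dx": 0, "dy": 0, "dz": 0.03, "twist": 0},
    {"jaw": 1, "dx": 0, "dy": 0, "dz": 0.03, "twist": 0},
    {"jaw": 1, "dx": 0, "dy": 0, "dz": 0.03, "twist": 0},
    {"jaw": 1, "dx": 0, "dy": 0, "dz": 0.03, "twist": 0},
    {"jaw": 1, "dx": 0, "dy": 0, "dz": 0.015, "twist": 0},
    {"jaw": 1, "dx": 0, "dy": 0, "dz": 0.008, "twist": 0},
    {"jaw": 1, "dx": 0, "dy": 0, "dz": 0, "twist": 0},
    {"jaw": 1, "dx": 0, "dy": 0, "dz": 0, "twist": 0}
  ]
}}

```text
t: 22.88
eef_pos: [0.5341, 0.0142, 0.1096]
ee_rot: [3.141, -0.0, 0.027]
force: [0.4, 0.1, 0.4]
width: 0.0878
gripper_force: 0.0
```

Emit:
{"op": "move_arm", "data": {
  "increments": [
    {"jaw": -1, "dx": 0, "dy": 0, "dz": 0, "twist": 0},
    {"jaw": -1, "dx": 0, "dy": 0, "dz": 0, "twist": 0},
    {"jaw": -1, "dx": 0, "dy": 0, "dz": 0, "twist": 0},
    {"jaw": -1, "dx": 0, "dy": 0, "dz": 0, "twist": 0},
    {"jaw": -1, "dx": 0, "dy": 0, "dz": 0, "twist": 0},
    {"jaw": -1, "dx": 0, "dy": 0, "dz": 0, "twist": 0}
  ],
  "force": 20
}}

```text
t: 23.38
eef_pos: [0.5339, 0.0149, 0.1098]
ee_rot: [-3.141, -0.001, 0.028]
force: [-1.0, -0.6, 5.6]
width: 0.0617
gripper_force: 20.0
```

Emit:
{"op": "move_arm", "data": {
  "increments": [
    {"jaw": -1, "dx": 0, "dy": 0, "dz": -0.02, "twist": 0},
    {"jaw": -1, "dx": 0, "dy": 0, "dz": -0.03, "twist": 0},
    {"jaw": -1, "dx": 0, "dy": 0, "dz": -0.04, "twist": 0},
    {"jaw": -1, "dx": 0, "dy": 0, "dz": -0.03, "twist": 0},
    {"jaw": -1, "dx": 0, "dy": 0, "dz": -0.023, "twist": 0},
    {"jaw": -1, "dx": 0, "dy": 0, "dz": 0, "twist": 0},
    {"jaw": -1, "dx": 0, "dy": 0, "dz": 0, "twist": 0}
  ]
}}

```text
t: 23.97
eef_pos: [0.534, 0.015, 0.2536]
ee_rot: [-3.14, -0.003, 0.028]
force: [-0.4, -0.3, -1.8]
width: 0.0618
gripper_force: 20.0
```

```bash
python3 -c "
from h import *
s=arm.get_state();print(s['eef_pos'],s['width'])
plan((*loc(*MIX,-.023),.253,.139))"
```

```text
[0.5339757  0.0150362  0.25357624] 0.06177639248339278
twist -0.1107 d [ 0.0144 -0.285   0.0006] rows 8 each [ 0.0018 -0.0356  0.0001]
```

Emit:
{"op": "move_arm", "data": {
  "increments": [
    {"jaw": -1, "dx": 0, "dy": 0, "dz": 0, "twist": -0.111},
    {"jaw": -1, "dx": 0.0016, "dy": -0.0317, "dz": 0, "twist": 0},
    {"jaw": -1, "dx": 0.0016, "dy": -0.0317, "dz": 0, "twist": 0},
    {"jaw": -1, "dx": 0.0016, "dy": -0.0317, "dz": 0, "twist": 0},
    {"jaw": -1, "dx": 0.0016, "dy": -0.0317, "dz": 0, "twist": 0},
    {"jaw": -1, "dx": 0.0016, "dy": -0.0317, "dz": 0, "twist": 0},
    {"jaw": -1, "dx": 0.0016, "dy": -0.0317, "dz": 0, "twist": 0},
    {"jaw": -1, "dx": 0.0016, "dy": -0.0317, "dz": 0, "twist": 0},
    {"jaw": -1, "dx": 0.0016, "dy": -0.0317, "dz": 0, "twist": 0},
    {"jaw": -1, "dx": 0.0016, "dy": -0.0317, "dz": 0, "twist": 0},
    {"jaw": -1, "dx": 0, "dy": 0, "dz": 0, "twist": 0}
  ]
}}

```text
t: 24.88
eef_pos: [0.5075, 0.3035, 0.25]
ee_rot: [3.141, 0.002, 0.142]
force: [0.8, -1.1, -0.2]
width: 0.062
gripper_force: 20.0
```

Emit:
{"op": "move_arm", "data": {
  "increments": [
    {"jaw": -1, "dx": 0, "dy": 0, "dz": 0.02, "twist": 0},
    {"jaw": -1, "dx": 0, "dy": 0, "dz": 0.03, "twist": 0},
    {"jaw": -1, "dx": 0, "dy": 0, "dz": 0.022, "twist": 0},
    {"jaw": -1, "dx": 0, "dy": 0, "dz": 0, "twist": 0},
    {"jaw": -1, "dx": 0, "dy": 0, "dz": 0, "twist": 0},
    {"jaw": -1, "dx": 0, "dy": 0, "dz": 0, "twist": 0}
  ]
}}

```text
t: 25.38
eef_pos: [0.5087, 0.2995, 0.1807]
ee_rot: [3.141, -0.0, 0.14]
force: [0.6, 0.5, 0.4]
width: 0.0616
gripper_force: 20.0
```

```bash
python3 - <<'E'
from h import *
s=arm.get_state();print(s['eef_pos'],s['ee_rot'],s['width'])
plan((*loc(*MIX,-.023),.142,.139))
f=arm.grab_frame('wrist')
print([np.round(d['position'],4) for d in arm.pinpoint('wrist','roller_mixer')[:1]],[np.round(d['position'],4) for d in arm.pinpoint('wrist','vial_tallcap')[:1]])
# overlay expected roller axis lines on the fisheye picture
i=arm.camera_info('wrist');T=np.linalg.inv(i['extrinsics']);K=i['K']
def fp(P):
    p=T[:3,:3]@np.array(P)+T[:3,3];r=np.hypot(p[0],p[1]);th=np.arctan2(r,p[2]);return int(K[0,2]+K[0,0]*th*p[0]/r),int(K[1,2]+K[1,1]*th*p[1]/r)
for x in(-.046,0,.046):
    for e in(-.0125,.0125):
        for y in np.linspace(-.097,.097,40): cv2.circle(f,fp((*loc(*MIX,x+e,y),.0675)),1,(0,0,255) if e<0 else (0,255,0),-1)
cv2.imwrite('pics/w7.png',f)
E
```

```text
[0.50868849 0.29945789 0.18066439] [ 3.14119368e+00 -3.08185111e-04  1.39510219e-01] 0.06157518159691104
twist 0.0005 d [0.     0.0001 0.0387] rows 2 each [0.     0.0001 0.0193]
[array([5.294e-01, 3.024e-01, 5.000e-04])] [array([0.5096, 0.2949, 0.1242])]
```

View pics/w7.png

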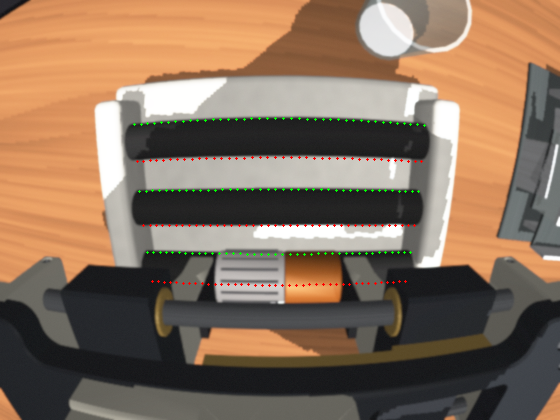

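The rollers line up with the predicted edges to about 1 px (far roller rows 122–158, middle 189–224). I'll lower the vial.

Emit:
{"op": "move_arm", "data": {
  "increments": [
    {"jaw": -1, "dx": 0, "dy": 0, "dz": 0.015, "twist": 0},
    {"jaw": -1, "dx": 0, "dy": 0, "dz": 0.012, "twist": 0},
    {"jaw": -1, "dx": 0, "dy": 0, "dz": 0.008, "twist": 0},
    {"jaw": -1, "dx": 0, "dy": 0, "dz": 0.003, "twist": 0},
    {"jaw": -1, "dx": 0, "dy": 0, "dz": 0, "twist": 0},
    {"jaw": -1, "dx": 0, "dy": 0, "dz": 0, "twist": 0}
  ]
}}

```text
t: 26.03
eef_pos: [0.5086, 0.2995, 0.1428]
ee_rot: [-3.141, -0.001, 0.139]
force: [0.1, -0.3, -0.9]
width: 0.0618
gripper_force: 20.0
```

Emit:
{"op": "move_arm", "data": {
  "increments": [
    {"jaw": -1, "dx": 0, "dy": 0, "dz": 0.001, "twist": 0},
    {"jaw": -1, "dx": 0, "dy": 0, "dz": 0.001, "twist": 0},
    {"jaw": -1, "dx": 0, "dy": 0, "dz": 0, "twist": 0}
  ]
}}

```text
t: 26.28
eef_pos: [0.5086, 0.2996, 0.1407]
ee_rot: [-3.141, -0.001, 0.139]
force: [0.6, 0.8, 0.6]
width: 0.0619
gripper_force: 20.0
```

Emit:
{"op": "move_arm", "data": {
  "increments": [
    {"jaw": 0.7, "dx": 0, "dy": 0, "dz": 0, "twist": 0},
    {"jaw": 0.7, "dx": 0, "dy": 0, "dz": 0, "twist": 0},
    {"jaw": 0.7, "dx": 0, "dy": 0, "dz": 0, "twist": 0},
    {"jaw": 0.7, "dx": 0, "dy": 0, "dz": 0, "twist": 0},
    {"jaw": 0.7, "dx": 0, "dy": 0, "dz": 0, "twist": 0}
  ]
}}

```text
t: 26.7
eef_pos: [0.5082, 0.2993, 0.1401]
ee_rot: [3.142, 0.0, 0.139]
force: [-0.4, -0.6, -0.4]
width: 0.0746
gripper_force: 0.0
```

Emit:
{"op": "move_arm", "data": {
  "increments": [
    {"jaw": 0.7, "dx": 0, "dy": 0, "dz": -0.01, "twist": 0},
    {"jaw": 0.7, "dx": 0, "dy": 0, "dz": -0.02, "twist": 0},
    {"jaw": 0.7, "dx": 0, "dy": 0, "dz": -0.04, "twist": 0},
    {"jaw": 1, "dx": 0, "dy": 0, "dz": -0.04, "twist": 0},
    {"jaw": 1, "dx": 0, "dy": 0, "dz": 0, "twist": 0},
    {"jaw": 1, "dx": 0, "dy": 0, "dz": 0, "twist": 0}
  ]
}}

```text
t: 27.2
eef_pos: [0.5092, 0.3002, 0.2541]
ee_rot: [-3.138, -0.005, 0.139]
force: [-0.4, 0.1, -1.3]
width: 0.086
gripper_force: 0.0
```

```bash
python3 - <<'E'
from h import *
plan((*loc(*TRAY,-.044),.252,.134))
cv2.imwrite('pics/w8.png',cv2.resize(arm.grab_frame('top')[150:270,60:200],None,fx=4,fy=4))
for c in('top',):
  for n in ('vial_tallcap','vial_shortcap','vial_necked','vial_twocaps'):print(n,[np.round(d['position'],4) for d in arm.pinpoint(c,n)[:1]])
arm.grab_frame('wrist');print([np.round(d['position'],4) for d in arm.pinpoint('wrist','vial_tallcap')[:1]], loc(*MIX,-.023))
E
```

```text
twist 0.0055 d [-0.1235  0.6028  0.0021] rows 18 each [-0.0069  0.0335  0.0001]
vial_tallcap [array([0.5144, 0.2979, 0.0812])]
vial_shortcap [array([ 0.4669, -0.3089,  0.0199])]
vial_necked [array([ 0.5136, -0.3067,  0.0244])]
vial_twocaps [array([ 0.5526, -0.3028,  0.021 ])]
[array([0.5107, 0.2994, 0.0853])] (np.float64(0.5087218339834905), np.float64(0.2993132849320453))
```

View pics/w8.png

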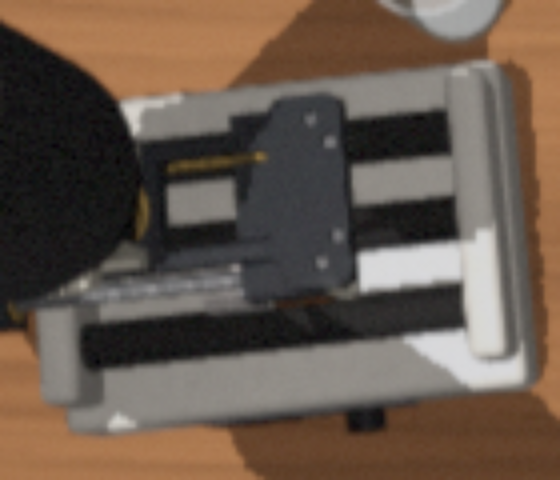

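Emit:
{"op": "move_arm", "data": {
  "increments": [
    {"jaw": 1, "dx": -0.0069, "dy": 0.0335, "dz": 0, "twist": 0.0055},
    {"jaw": 1, "dx": -0.0069, "dy": 0.0335, "dz": 0, "twist": 0},
    {"jaw": 1, "dx": -0.0069, "dy": 0.0335, "dz": 0, "twist": 0},
    {"jaw": 1, "dx": -0.0069, "dy": 0.0335, "dz": 0, "twist": 0},
    {"jaw": 1, "dx": -0.0069, "dy": 0.0335, "dz": 0, "twist": 0},
    {"jaw": 1, "dx": -0.0069, "dy": 0.0335, "dz": 0, "twist": 0},
    {"jaw": 1, "dx": -0.0069, "dy": 0.0335, "dz": 0, "twist": 0},
    {"jaw": 1, "dx": -0.0069, "dy": 0.0335, "dz": 0, "twist": 0},
    {"jaw": 1, "dx": -0.0069, "dy": 0.0335, "dz": 0, "twist": 0},
    {"jaw": 1, "dx": 0, "dy": 0, "dz": 0, "twist": 0},
    {"jaw": 1, "dx": 0, "dy": 0, "dz": 0, "twist": 0}
  ]
}}

```text
t: 28.47
eef_pos: [0.4867, -0.0094, 0.2498]
ee_rot: [3.141, 0.001, 0.131]
force: [0.2, -0.1, -0.7]
width: 0.0875
gripper_force: 0.0
```

```bash
python3 - <<'E'
from h import *
plan((*loc(*TRAY,-.044),.252,.134))
cv2.imwrite('pics/w9.png',cv2.resize(arm.grab_frame('top')[150:270,60:200],None,fx=4,fy=4))
E
```

```text
twist -0.0035 d [-0.0599  0.2989 -0.0022] rows 9 each [-0.0067  0.0332 -0.0002]
```

View pics/w9.png

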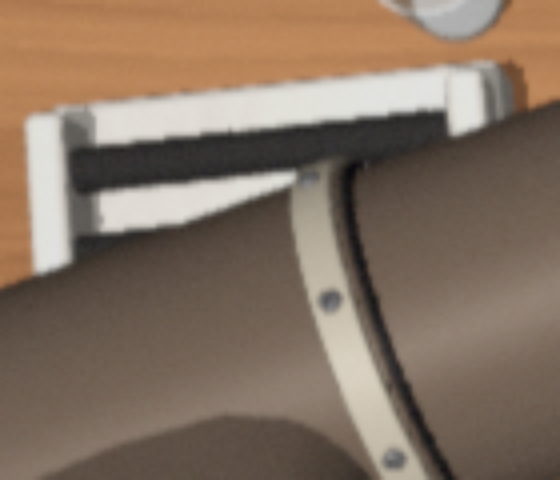

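The arm hides the mixer grooves in this view, so I'll check the urgent vial at the end. On to the tray.

Emit:
{"op": "move_arm", "data": {
  "increments": [
    {"jaw": 1, "dx": -0.0068, "dy": 0.0335, "dz": 0, "twist": 0},
    {"jaw": 1, "dx": -0.0068, "dy": 0.0335, "dz": 0, "twist": 0},
    {"jaw": 1, "dx": -0.0068, "dy": 0.0335, "dz": 0, "twist": 0},
    {"jaw": 1, "dx": -0.0068, "dy": 0.0335, "dz": 0, "twist": 0},
    {"jaw": 1, "dx": -0.0068, "dy": 0.0335, "dz": 0, "twist": 0},
    {"jaw": 1, "dx": -0.0068, "dy": 0.0335, "dz": 0, "twist": 0},
    {"jaw": 1, "dx": -0.0068, "dy": 0.0335, "dz": 0, "twist": 0},
    {"jaw": 1, "dx": -0.0068, "dy": 0.0335, "dz": 0, "twist": 0},
    {"jaw": 1, "dx": -0.0068, "dy": 0.0335, "dz": 0, "twist": 0},
    {"jaw": 1, "dx": 0, "dy": 0, "dz": 0, "twist": 0},
    {"jaw": 1, "dx": 0, "dy": 0, "dz": 0, "twist": 0},
    {"jaw": 1, "dx": 0, "dy": 0, "dz": 0, "twist": 0}
  ]
}}

```text
t: 29.52
eef_pos: [0.467, -0.3141, 0.2496]
ee_rot: [-3.141, 0.001, 0.134]
force: [0.5, 0.6, 0.9]
width: 0.0875
gripper_force: 0.0
```

```bash
python3 - <<'E'
from h import *
plan((*loc(*TRAY,-.044),.252,.134),(*loc(*TRAY,-.044),.078,.134))
arm.grab_frame('wrist')
for n in ('vial_shortcap','vial_necked','vial_twocaps'):print(n,[np.round(d['position'],4) for d in arm.pinpoint('wrist',n)[:1]])
print([np.round(loc(*TRAY,g),4) for g in(-.044,0,.044)])
arm.grab_frame('scene');print([(np.round(d['position'],4),d['score']) for d in arm.pinpoint('scene','vial_tallcap')])
E
```

```text
twist -0.0000 d [ 0.0003 -0.0004 -0.0024] rows 1 each [ 0.0003 -0.0004 -0.0024]
twist 0.0000 d [0.    0.    0.174] rows 5 each [0.     0.     0.0348]
vial_shortcap [array([ 0.4672, -0.3089,  0.0215])]
vial_necked [array([ 0.5127, -0.3077,  0.0235])]
vial_twocaps [array([ 0.5584, -0.3037,  0.0239])]
[array([ 0.4673, -0.3137]), array([ 0.5109, -0.3078]), array([ 0.5545, -0.3019])]
[(array([0.5141, 0.2978, 0.0788]), 0.84)]
```

Emit:
{"op": "move_arm", "data": {
  "increments": [
    {"jaw": 0.85, "dx": 0, "dy": 0, "dz": 0.03, "twist": 0},
    {"jaw": 0.85, "dx": 0, "dy": 0, "dz": 0.035, "twist": 0},
    {"jaw": 0.85, "dx": 0, "dy": 0, "dz": 0.035, "twist": 0},
    {"jaw": 0.85, "dx": 0, "dy": 0, "dz": 0.035, "twist": 0},
    {"jaw": 0.85, "dx": 0, "dy": 0, "dz": 0.02, "twist": 0},
    {"jaw": 0.85, "dx": 0, "dy": 0, "dz": 0.012, "twist": 0},
    {"jaw": 0.85, "dx": 0, "dy": 0, "dz": 0.006, "twist": 0},
    {"jaw": 0.85, "dx": 0, "dy": 0, "dz": 0, "twist": 0}
  ]
}}

```text
t: 30.48
eef_pos: [0.4662, -0.3143, 0.076]
ee_rot: [-3.141, 0.002, 0.134]
force: [0.0, 0.6, -0.2]
width: 0.0812
gripper_force: 0.0
```

Emit:
{"op": "move_arm", "data": {
  "increments": [
    {"jaw": -1, "dx": 0, "dy": 0, "dz": 0, "twist": 0},
    {"jaw": -1, "dx": 0, "dy": 0, "dz": 0, "twist": 0},
    {"jaw": -1, "dx": 0, "dy": 0, "dz": 0, "twist": 0},
    {"jaw": -1, "dx": 0, "dy": 0, "dz": 0, "twist": 0},
    {"jaw": -1, "dx": 0, "dy": 0, "dz": 0, "twist": 0},
    {"jaw": -1, "dx": 0, "dy": 0, "dz": 0, "twist": 0}
  ],
  "force": 20
}}

```text
t: 30.98
eef_pos: [0.4673, -0.3149, 0.0783]
ee_rot: [3.141, -0.002, 0.134]
force: [-0.9, 1.5, 7.3]
width: 0.062
gripper_force: 20.0
```

```bash
python3 - <<'E'
from h import *
U=loc(*RACK,.064)
s=arm.get_state();print(s['eef_pos'],s['width'])
plan((*loc(*TRAY,-.044),.253,.134),(*U,.253,.028),(*U,.1195,.028))
E
```

```text
[ 0.46726485 -0.31490704  0.07829256] 0.06199755869568574
twist -0.0000 d [ 0.0002 -0.0012 -0.1747] rows 5 each [ 0.     -0.0002 -0.0349]
twist 0.1060 d [ 0.2102 -0.3261 -0.    ] rows 11 each [ 0.0191 -0.0296 -0.    ]
twist 0.0000 d [0.     0.     0.1335] rows 4 each [0.     0.     0.0334]
```

Emit:
{"op": "move_arm", "data": {
  "increments": [
    {"jaw": -1, "dx": 0, "dy": 0, "dz": -0.02, "twist": 0},
    {"jaw": -1, "dx": 0, "dy": 0, "dz": -0.035, "twist": 0},
    {"jaw": -1, "dx": 0, "dy": 0, "dz": -0.04, "twist": 0},
    {"jaw": -1, "dx": 0, "dy": 0, "dz": -0.04, "twist": 0},
    {"jaw": -1, "dx": 0, "dy": 0, "dz": -0.04, "twist": 0},
    {"jaw": -1, "dx": 0, "dy": 0, "dz": 0, "twist": 0.106},
    {"jaw": -1, "dx": 0, "dy": 0, "dz": 0, "twist": 0}
  ]
}}

```text
t: 31.57
eef_pos: [0.4676, -0.3151, 0.2555]
ee_rot: [3.14, -0.006, 0.023]
force: [0.1, -0.1, -1.2]
width: 0.062
gripper_force: 20.0
```

Emit:
{"op": "move_arm", "data": {
  "increments": [
    {"jaw": -1, "dx": 0.0191, "dy": -0.0296, "dz": 0, "twist": 0},
    {"jaw": -1, "dx": 0.0191, "dy": -0.0296, "dz": 0, "twist": 0},
    {"jaw": -1, "dx": 0.0191, "dy": -0.0296, "dz": 0, "twist": 0},
    {"jaw": -1, "dx": 0.0191, "dy": -0.0296, "dz": 0, "twist": 0},
    {"jaw": -1, "dx": 0.0191, "dy": -0.0296, "dz": 0, "twist": 0},
    {"jaw": -1, "dx": 0.0191, "dy": -0.0296, "dz": 0, "twist": 0},
    {"jaw": -1, "dx": 0.0191, "dy": -0.0296, "dz": 0, "twist": 0},
    {"jaw": -1, "dx": 0.0191, "dy": -0.0296, "dz": 0, "twist": 0},
    {"jaw": -1, "dx": 0.0191, "dy": -0.0296, "dz": 0, "twist": 0},
    {"jaw": -1, "dx": 0.0191, "dy": -0.0296, "dz": 0, "twist": 0},
    {"jaw": -1, "dx": 0.0191, "dy": -0.0296, "dz": 0, "twist": 0},
    {"jaw": -1, "dx": 0, "dy": 0, "dz": 0, "twist": 0}
  ]
}}

```text
t: 32.57
eef_pos: [0.6696, 0.0212, 0.2497]
ee_rot: [3.141, 0.002, 0.034]
force: [0.1, -0.9, -0.6]
width: 0.062
gripper_force: 20.0
```

Emit:
{"op": "move_arm", "data": {
  "increments": [
    {"jaw": -1, "dx": 0, "dy": 0, "dz": 0.02, "twist": 0},
    {"jaw": -1, "dx": 0, "dy": 0, "dz": 0.03, "twist": 0},
    {"jaw": -1, "dx": 0, "dy": 0, "dz": 0.02, "twist": 0},
    {"jaw": -1, "dx": 0, "dy": 0, "dz": 0, "twist": 0},
    {"jaw": -1, "dx": 0, "dy": 0, "dz": 0, "twist": 0}
  ]
}}

```text
t: 32.98
eef_pos: [0.6666, 0.0161, 0.1803]
ee_rot: [3.14, 0.004, 0.029]
force: [1.1, -0.2, 1.8]
width: 0.0617
gripper_force: 20.0
```

```bash
python3 - <<'E'
from h import *
U=loc(*RACK,.064)
s=arm.get_state();print(s['eef_pos'],s['ee_rot'],s['width'])
plan((*U,.121,.028))
f=arm.grab_frame('wrist');cv2.imwrite('pics/w10.png',f)
for n in('vial_shortcap','vial_rack'):print([np.round(d['position'],4) for d in arm.pinpoint('wrist',n)[:1]])
arm.grab_frame('scene');print([np.round(d['position'],4) for d in arm.pinpoint('scene','vial_rack')[:1]])
E
```

```text
[0.66661182 0.01613172 0.18028467] [3.14030859 0.00426735 0.0293372 ] 0.061737714197646114
twist 0.0013 d [ 0.0017 -0.002   0.0593] rows 2 each [ 0.0009 -0.001   0.0296]
[array([0.6677, 0.0186, 0.1231])]
[]
[array([0.6085, 0.0222, 0.0031])]
```

View pics/w10.png

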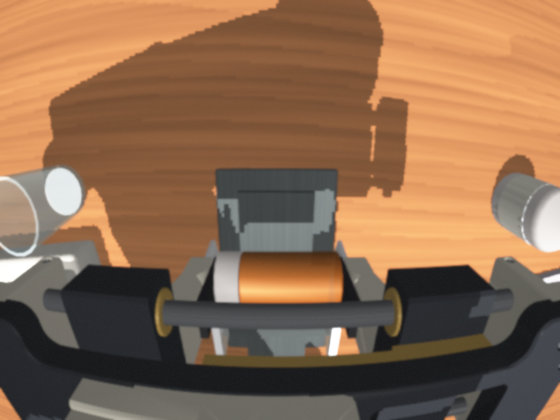

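The held vial sits squarely over the 54 mm floor strip (columns 218–337). I'll lower it and let go.

Emit:
{"op": "move_arm", "data": {
  "increments": [
    {"jaw": -1, "dx": 0.0015, "dy": -0.001, "dz": 0.02, "twist": 0},
    {"jaw": -1, "dx": 0, "dy": 0, "dz": 0.018, "twist": 0},
    {"jaw": -1, "dx": 0, "dy": 0, "dz": 0.012, "twist": 0},
    {"jaw": -1, "dx": 0, "dy": 0, "dz": 0.008, "twist": 0},
    {"jaw": -1, "dx": 0, "dy": 0, "dz": 0, "twist": 0},
    {"jaw": -1, "dx": 0, "dy": 0, "dz": 0, "twist": 0},
    {"jaw": -1, "dx": 0, "dy": 0, "dz": 0, "twist": 0}
  ]
}}

```text
t: 33.82
eef_pos: [0.6698, 0.0176, 0.1253]
ee_rot: [-3.142, -0.002, 0.028]
force: [-0.5, -0.6, 0.1]
width: 0.0621
gripper_force: 20.0
```

Emit:
{"op": "move_arm", "data": {
  "increments": [
    {"jaw": -1, "dx": 0, "dy": 0, "dz": 0.002, "twist": 0},
    {"jaw": -1, "dx": 0, "dy": 0, "dz": 0.002, "twist": 0},
    {"jaw": -1, "dx": 0, "dy": 0, "dz": 0, "twist": 0},
    {"jaw": -1, "dx": 0, "dy": 0, "dz": 0, "twist": 0}
  ]
}}

```text
t: 34.15
eef_pos: [0.6697, 0.0177, 0.1213]
ee_rot: [-3.141, -0.002, 0.028]
force: [-1.8, 0.2, 5.5]
width: 0.0618
gripper_force: 20.0
```

The vial is just touching the floor (5.5 N), so I'll release it.

Emit:
{"op": "move_arm", "data": {
  "increments": [
    {"jaw": 1, "dx": 0, "dy": 0, "dz": 0, "twist": 0},
    {"jaw": 1, "dx": 0, "dy": 0, "dz": 0, "twist": 0},
    {"jaw": 1, "dx": 0, "dy": 0, "dz": 0, "twist": 0},
    {"jaw": 1, "dx": 0, "dy": 0, "dz": 0, "twist": 0},
    {"jaw": 1, "dx": 0, "dy": 0, "dz": 0, "twist": 0},
    {"jaw": 1, "dx": 0, "dy": 0, "dz": 0, "twist": 0},
    {"jaw": 1, "dx": 0, "dy": 0, "dz": 0, "twist": 0},
    {"jaw": 1, "dx": 0, "dy": 0, "dz": 0, "twist": 0},
    {"jaw": 1, "dx": 0, "dy": 0, "dz": 0, "twist": 0},
    {"jaw": 1, "dx": 0, "dy": 0, "dz": 0, "twist": 0},
    {"jaw": 1, "dx": 0, "dy": 0, "dz": 0, "twist": 0},
    {"jaw": 1, "dx": 0, "dy": 0, "dz": 0, "twist": 0}
  ]
}}

```text
t: 35.15
eef_pos: [0.6691, 0.0176, 0.1202]
ee_rot: [3.142, -0.0, 0.028]
force: [0.2, 0.6, 0.0]
width: 0.0876
gripper_force: 0.0
```

Emit:
{"op": "move_arm", "data": {
  "increments": [
    {"jaw": 1, "dx": 0, "dy": 0, "dz": -0.02, "twist": 0},
    {"jaw": 1, "dx": 0, "dy": 0, "dz": -0.03, "twist": 0},
    {"jaw": 1, "dx": 0, "dy": 0, "dz": -0.04, "twist": 0},
    {"jaw": 1, "dx": 0, "dy": 0, "dz": -0.04, "twist": 0},
    {"jaw": 1, "dx": 0, "dy": 0, "dz": 0, "twist": 0}
  ]
}}

```text
t: 35.57
eef_pos: [0.6726, 0.0177, 0.2598]
ee_rot: [-3.141, -0.013, 0.029]
force: [1.7, 1.3, 2.2]
width: 0.0877
gripper_force: 0.0
```

```bash
python3 - <<'E'
from h import *
T=loc(*TRAY,0)
s=arm.get_state();print(s['t'],s['eef_pos'],s['ee_rot'],s['width'])
plan((*T,.252,.134))
for c in('top','scene','wrist'):
  arm.grab_frame(c);print(c,[(np.round(d['position'],4),d['score']) for d in arm.pinpoint(c,'vial_shortcap')[:2]])
E
```

```text
35.5667 [0.67262122 0.01770965 0.25983604] [-3.14078777 -0.01335607  0.02902331] 0.08772296110652184
twist -0.1050 d [-0.2038  0.301   0.0078] rows 11 each [-0.0185  0.0274  0.0007]
top [(array([0.5364, 0.0188, 0.0483]), 0.79)]
scene [(array([0.5347, 0.0116, 0.0544]), 0.63)]
wrist [(array([0.5345, 0.0166, 0.0471]), 0.72), (array([ 6.899e-01, -2.267e-01, -1.000e-04]), 0.52)]
```

Emit:
{"op": "move_arm", "data": {
  "increments": [
    {"jaw": 1, "dx": 0, "dy": 0, "dz": 0, "twist": -0.106},
    {"jaw": 1, "dx": -0.02, "dy": 0.0301, "dz": 0, "twist": 0},
    {"jaw": 1, "dx": -0.02, "dy": 0.0301, "dz": 0, "twist": 0},
    {"jaw": 1, "dx": -0.02, "dy": 0.0301, "dz": 0, "twist": 0},
    {"jaw": 1, "dx": -0.02, "dy": 0.0301, "dz": 0, "twist": 0},
    {"jaw": 1, "dx": -0.02, "dy": 0.0301, "dz": 0, "twist": 0},
    {"jaw": 1, "dx": -0.02, "dy": 0.0301, "dz": 0, "twist": 0},
    {"jaw": 1, "dx": -0.02, "dy": 0.0301, "dz": 0, "twist": 0},
    {"jaw": 1, "dx": -0.02, "dy": 0.0301, "dz": 0, "twist": 0},
    {"jaw": 1, "dx": -0.02, "dy": 0.0301, "dz": 0, "twist": 0},
    {"jaw": 1, "dx": -0.02, "dy": 0.0301, "dz": 0, "twist": 0},
    {"jaw": 0.85, "dx": 0, "dy": 0, "dz": 0, "twist": 0}
  ]
}}

```text
t: 36.87
eef_pos: [0.5079, -0.3114, 0.2488]
ee_rot: [-3.141, 0.003, 0.13]
force: [0.7, -0.7, -0.2]
width: 0.0848
gripper_force: 0.0
```

Emit:
{"op": "move_arm", "data": {
  "increments": [
    {"jaw": 0.85, "dx": 0, "dy": 0, "dz": 0.03, "twist": 0},
    {"jaw": 0.85, "dx": 0, "dy": 0, "dz": 0.035, "twist": 0},
    {"jaw": 0.85, "dx": 0, "dy": 0, "dz": 0.035, "twist": 0},
    {"jaw": 0.85, "dx": 0, "dy": 0, "dz": 0, "twist": 0},
    {"jaw": 0.85, "dx": 0, "dy": 0, "dz": 0, "twist": 0},
    {"jaw": 0.85, "dx": 0, "dy": 0, "dz": 0, "twist": 0}
  ]
}}

```text
t: 37.37
eef_pos: [0.5118, -0.3078, 0.1512]
ee_rot: [3.141, -0.0, 0.134]
force: [0.3, 0.2, 1.3]
width: 0.0811
gripper_force: 0.0
```

```bash
python3 - <<'E'
from h import *
T=loc(*TRAY,0)
plan((*T,.077,.134))
arm.grab_frame('wrist')
for n in('vial_necked','vial_twocaps'):print([np.round(d['position'],4) for d in arm.pinpoint('wrist',n)[:1]])
E
```

```text
twist 0.0005 d [-0.0009 -0.0001  0.0742] rows 3 each [-0.0003 -0.      0.0247]
[array([ 0.5135, -0.3097,  0.0256])]
[array([ 0.557 , -0.3051,  0.0236])]
```

Emit:
{"op": "move_arm", "data": {
  "increments": [
    {"jaw": 0.85, "dx": 0, "dy": 0, "dz": 0.03, "twist": 0},
    {"jaw": 0.85, "dx": 0, "dy": 0, "dz": 0.025, "twist": 0},
    {"jaw": 0.85, "dx": 0, "dy": 0, "dz": 0.013, "twist": 0},
    {"jaw": 0.85, "dx": 0, "dy": 0, "dz": 0.006, "twist": 0},
    {"jaw": 0.85, "dx": 0, "dy": 0, "dz": 0, "twist": 0},
    {"jaw": 0.85, "dx": 0, "dy": 0, "dz": 0, "twist": 0}
  ]
}}

```text
t: 38.02
eef_pos: [0.5118, -0.3076, 0.0774]
ee_rot: [3.141, -0.001, 0.134]
force: [0.3, -0.6, -0.0]
width: 0.0813
gripper_force: 0.0
```

Emit:
{"op": "move_arm", "data": {
  "increments": [
    {"jaw": -1, "dx": 0, "dy": 0, "dz": 0, "twist": 0},
    {"jaw": -1, "dx": 0, "dy": 0, "dz": 0, "twist": 0},
    {"jaw": -1, "dx": 0, "dy": 0, "dz": 0, "twist": 0},
    {"jaw": -1, "dx": 0, "dy": 0, "dz": 0, "twist": 0},
    {"jaw": -1, "dx": 0, "dy": 0, "dz": 0, "twist": 0},
    {"jaw": -1, "dx": 0, "dy": 0, "dz": 0, "twist": 0}
  ],
  "force": 20
}}

```text
t: 38.52
eef_pos: [0.5114, -0.3075, 0.077]
ee_rot: [3.141, -0.001, 0.134]
force: [-0.6, 1.3, 5.8]
width: 0.0616
gripper_force: 20.0
```

Emit:
{"op": "move_arm", "data": {
  "increments": [
    {"jaw": -1, "dx": 0, "dy": 0, "dz": -0.02, "twist": 0},
    {"jaw": -1, "dx": 0, "dy": 0, "dz": -0.035, "twist": 0},
    {"jaw": -1, "dx": 0, "dy": 0, "dz": -0.04, "twist": 0},
    {"jaw": -1, "dx": 0, "dy": 0, "dz": -0.04, "twist": 0},
    {"jaw": -1, "dx": 0, "dy": 0, "dz": -0.04, "twist": 0},
    {"jaw": -1, "dx": 0, "dy": 0, "dz": 0, "twist": 0.106},
    {"jaw": -1, "dx": 0, "dy": 0, "dz": 0, "twist": 0},
    {"jaw": -1, "dx": 0, "dy": 0, "dz": 0, "twist": 0}
  ]
}}

```text
t: 39.18
eef_pos: [0.5106, -0.3071, 0.2511]
ee_rot: [-3.141, -0.0, 0.03]
force: [-0.2, 0.1, -0.4]
width: 0.0621
gripper_force: 20.0
```

```bash
python3 - <<'E'
from h import *
U=loc(*RACK,.064)
s=arm.get_state();print(s['eef_pos'],s['width'])
plan((*U,.253,.028))
E
```

```text
[ 0.51057484 -0.30714212  0.25108591] 0.06206677193993229
twist 0.0017 d [ 0.1667 -0.3208 -0.0019] rows 11 each [ 0.0152 -0.0292 -0.0002]
```

Emit:
{"op": "move_arm", "data": {
  "increments": [
    {"jaw": -1, "dx": 0.0152, "dy": -0.0292, "dz": 0, "twist": 0},
    {"jaw": -1, "dx": 0.0152, "dy": -0.0292, "dz": 0, "twist": 0},
    {"jaw": -1, "dx": 0.0152, "dy": -0.0292, "dz": 0, "twist": 0},
    {"jaw": -1, "dx": 0.0152, "dy": -0.0292, "dz": 0, "twist": 0},
    {"jaw": -1, "dx": 0.0152, "dy": -0.0292, "dz": 0, "twist": 0},
    {"jaw": -1, "dx": 0.0152, "dy": -0.0292, "dz": 0, "twist": 0},
    {"jaw": -1, "dx": 0.0152, "dy": -0.0292, "dz": 0, "twist": 0},
    {"jaw": -1, "dx": 0.0152, "dy": -0.0292, "dz": 0, "twist": 0},
    {"jaw": -1, "dx": 0.0152, "dy": -0.0292, "dz": 0, "twist": 0},
    {"jaw": -1, "dx": 0.0152, "dy": -0.0292, "dz": 0, "twist": 0},
    {"jaw": -1, "dx": 0.0152, "dy": -0.0292, "dz": 0, "twist": 0},
    {"jaw": -1, "dx": 0, "dy": 0, "dz": 0, "twist": 0}
  ]
}}

```text
t: 40.18
eef_pos: [0.6706, 0.0228, 0.2481]
ee_rot: [3.141, 0.003, 0.034]
force: [-0.4, -0.4, -0.5]
width: 0.062
gripper_force: 20.0
```

Emit:
{"op": "move_arm", "data": {
  "increments": [
    {"jaw": -1, "dx": 0, "dy": 0, "dz": 0.02, "twist": 0},
    {"jaw": -1, "dx": 0, "dy": 0, "dz": 0.03, "twist": 0},
    {"jaw": -1, "dx": 0, "dy": 0, "dz": 0.03, "twist": 0},
    {"jaw": -1, "dx": 0, "dy": 0, "dz": 0.02, "twist": 0},
    {"jaw": -1, "dx": 0, "dy": 0, "dz": 0, "twist": 0},
    {"jaw": -1, "dx": 0, "dy": 0, "dz": 0, "twist": 0},
    {"jaw": -1, "dx": 0, "dy": 0, "dz": 0, "twist": 0},
    {"jaw": -1, "dx": 0, "dy": 0, "dz": 0, "twist": 0}
  ]
}}

```text
t: 40.85
eef_pos: [0.6701, 0.0184, 0.1527]
ee_rot: [-3.141, -0.002, 0.029]
force: [0.1, 1.2, -0.0]
width: 0.0618
gripper_force: 20.0
```

```bash
python3 - <<'E'
from h import *
U=loc(*RACK,.064)
s=arm.get_state();print(s['eef_pos'],s['ee_rot'],s['width'])
plan((*U,.121,.028))
E
```

```text
[0.67009102 0.01839442 0.15265386] [-3.14137562e+00 -2.09271668e-03  2.86175786e-02] 0.061784513411275215
twist 0.0006 d [-0.0018  0.0002  0.0317] rows 1 each [-0.0018  0.0002  0.0317]
```

Emit:
{"op": "move_arm", "data": {
  "increments": [
    {"jaw": -1, "dx": -0.001, "dy": 0, "dz": 0.015, "twist": 0},
    {"jaw": -1, "dx": 0, "dy": 0, "dz": 0.01, "twist": 0},
    {"jaw": -1, "dx": 0, "dy": 0, "dz": 0.004, "twist": 0},
    {"jaw": -1, "dx": 0, "dy": 0, "dz": 0.002, "twist": 0},
    {"jaw": -1, "dx": 0, "dy": 0, "dz": 0, "twist": 0},
    {"jaw": -1, "dx": 0, "dy": 0, "dz": 0, "twist": 0}
  ]
}}

```text
t: 41.35
eef_pos: [0.6686, 0.0183, 0.1207]
ee_rot: [-3.142, -0.001, 0.028]
force: [-0.7, 0.7, -0.0]
width: 0.062
gripper_force: 20.0
```

Emit:
{"op": "move_arm", "data": {
  "increments": [
    {"jaw": 1, "dx": 0, "dy": 0, "dz": 0, "twist": 0},
    {"jaw": 1, "dx": 0, "dy": 0, "dz": 0, "twist": 0},
    {"jaw": 1, "dx": 0, "dy": 0, "dz": 0, "twist": 0},
    {"jaw": 1, "dx": 0, "dy": 0, "dz": 0, "twist": 0},
    {"jaw": 1, "dx": 0, "dy": 0, "dz": 0, "twist": 0},
    {"jaw": 1, "dx": 0, "dy": 0, "dz": 0, "twist": 0},
    {"jaw": 1, "dx": 0, "dy": 0, "dz": 0, "twist": 0},
    {"jaw": 1, "dx": 0, "dy": 0, "dz": 0, "twist": 0},
    {"jaw": 1, "dx": 0, "dy": 0, "dz": 0, "twist": 0},
    {"jaw": 1, "dx": 0, "dy": 0, "dz": 0, "twist": 0},
    {"jaw": 1, "dx": 0, "dy": 0, "dz": 0, "twist": 0},
    {"jaw": 1, "dx": 0, "dy": 0, "dz": 0, "twist": 0}
  ]
}}

```text
t: 42.35
eef_pos: [0.6682, 0.0183, 0.1202]
ee_rot: [3.142, 0.0, 0.028]
force: [0.3, -0.5, 0.6]
width: 0.0879
gripper_force: 0.0
```

Emit:
{"op": "move_arm", "data": {
  "increments": [
    {"jaw": 1, "dx": 0, "dy": 0, "dz": -0.02, "twist": 0},
    {"jaw": 1, "dx": 0, "dy": 0, "dz": -0.03, "twist": 0},
    {"jaw": 1, "dx": 0, "dy": 0, "dz": -0.04, "twist": 0},
    {"jaw": 1, "dx": 0, "dy": 0, "dz": -0.04, "twist": 0},
    {"jaw": 1, "dx": 0, "dy": 0, "dz": 0, "twist": 0},
    {"jaw": 1, "dx": 0, "dy": 0, "dz": 0, "twist": 0},
    {"jaw": 1, "dx": 0, "dy": 0, "dz": 0, "twist": 0}
  ]
}}

```text
t: 42.93
eef_pos: [0.6679, 0.0183, 0.2502]
ee_rot: [-3.141, -0.0, 0.028]
force: [-0.3, -0.5, -0.7]
width: 0.0876
gripper_force: 0.0
```

```bash
python3 - <<'E'
from h import *
T=loc(*TRAY,.044)
s=arm.get_state();print(s['t'],s['eef_pos'],s['ee_rot'],s['width'])
plan((*T,.252,.134))
for c in('top','wrist'):
  arm.grab_frame(c)
  for n in('vial_shortcap','vial_necked'):print(c,n,[(np.round(d['position'],4),d['score']) for d in arm.pinpoint(c,n)[:2]])
E
```

```text
42.9333 [0.66793374 0.01831476 0.25022187] [-3.14102946e+00 -3.16089402e-04  2.75139879e-02] 0.08760485441993537
twist -0.1065 d [-0.1552  0.3022 -0.0018] rows 10 each [-0.0155  0.0302 -0.0002]
top vial_shortcap [(array([0.5369, 0.0185, 0.048 ]), 0.77)]
top vial_necked [(array([0.5649, 0.0142, 0.0569]), 0.79)]
wrist vial_shortcap [(array([0.535 , 0.0139, 0.051 ]), 0.64)]
wrist vial_necked [(array([0.5663, 0.0155, 0.0552]), 0.97)]
```

Both vials are queued in order, so the last one is next.

Emit:
{"op": "move_arm", "data": {
  "increments": [
    {"jaw": 1, "dx": 0, "dy": 0, "dz": 0, "twist": -0.106},
    {"jaw": 1, "dx": -0.0155, "dy": 0.0302, "dz": 0, "twist": 0},
    {"jaw": 1, "dx": -0.0155, "dy": 0.0302, "dz": 0, "twist": 0},
    {"jaw": 1, "dx": -0.0155, "dy": 0.0302, "dz": 0, "twist": 0},
    {"jaw": 1, "dx": -0.0155, "dy": 0.0302, "dz": 0, "twist": 0},
    {"jaw": 1, "dx": -0.0155, "dy": 0.0302, "dz": 0, "twist": 0},
    {"jaw": 1, "dx": -0.0155, "dy": 0.0302, "dz": 0, "twist": 0},
    {"jaw": 1, "dx": -0.0155, "dy": 0.0302, "dz": 0, "twist": 0},
    {"jaw": 1, "dx": -0.0155, "dy": 0.0302, "dz": 0, "twist": 0},
    {"jaw": 1, "dx": -0.0155, "dy": 0.0302, "dz": 0, "twist": 0},
    {"jaw": 1, "dx": -0.0155, "dy": 0.0302, "dz": 0, "twist": 0},
    {"jaw": 0.85, "dx": 0, "dy": 0, "dz": 0, "twist": 0}
  ]
}}

```text
t: 44.23
eef_pos: [0.5526, -0.3061, 0.2495]
ee_rot: [3.141, 0.002, 0.13]
force: [0.5, -0.4, -0.4]
width: 0.0848
gripper_force: 0.0
```

Emit:
{"op": "move_arm", "data": {
  "increments": [
    {"jaw": 0.85, "dx": 0, "dy": 0, "dz": 0.03, "twist": 0},
    {"jaw": 0.85, "dx": 0, "dy": 0, "dz": 0.035, "twist": 0},
    {"jaw": 0.85, "dx": 0, "dy": 0, "dz": 0.035, "twist": 0},
    {"jaw": 0.85, "dx": 0, "dy": 0, "dz": 0, "twist": 0},
    {"jaw": 0.85, "dx": 0, "dy": 0, "dz": 0, "twist": 0},
    {"jaw": 0.85, "dx": 0, "dy": 0, "dz": 0, "twist": 0}
  ]
}}

```text
t: 44.73
eef_pos: [0.5559, -0.3021, 0.1517]
ee_rot: [3.14, -0.001, 0.134]
force: [0.3, -0.2, 0.4]
width: 0.0812
gripper_force: 0.0
```

```bash
python3 - <<'E'
from h import *
T=loc(*TRAY,.044)
plan((*T,.077,.134))
arm.grab_frame('wrist')
for n in('vial_twocaps',):print([np.round(d['position'],4) for d in arm.pinpoint('wrist',n)[:1]])
E
```

```text
twist 0.0005 d [-0.0014 -0.0003  0.0747] rows 3 each [-0.0005 -0.0001  0.0249]
[array([ 0.5576, -0.3019,  0.0253])]
```

Emit:
{"op": "move_arm", "data": {
  "increments": [
    {"jaw": 0.85, "dx": -0.001, "dy": 0, "dz": 0.03, "twist": 0},
    {"jaw": 0.85, "dx": 0, "dy": 0, "dz": 0.025, "twist": 0},
    {"jaw": 0.85, "dx": 0, "dy": 0, "dz": 0.013, "twist": 0},
    {"jaw": 0.85, "dx": 0, "dy": 0, "dz": 0.006, "twist": 0},
    {"jaw": 0.85, "dx": 0, "dy": 0, "dz": 0, "twist": 0},
    {"jaw": 0.85, "dx": 0, "dy": 0, "dz": 0, "twist": 0}
  ]
}}

```text
t: 45.33
eef_pos: [0.5549, -0.3021, 0.0777]
ee_rot: [3.141, -0.002, 0.134]
force: [-0.0, -0.8, 0.2]
width: 0.0809
gripper_force: 0.0
```

Emit:
{"op": "move_arm", "data": {
  "increments": [
    {"jaw": -1, "dx": 0, "dy": 0, "dz": 0, "twist": 0},
    {"jaw": -1, "dx": 0, "dy": 0, "dz": 0, "twist": 0},
    {"jaw": -1, "dx": 0, "dy": 0, "dz": 0, "twist": 0},
    {"jaw": -1, "dx": 0, "dy": 0, "dz": 0, "twist": 0},
    {"jaw": -1, "dx": 0, "dy": 0, "dz": 0, "twist": 0},
    {"jaw": -1, "dx": 0, "dy": 0, "dz": 0, "twist": 0}
  ],
  "force": 20
}}

```text
t: 45.83
eef_pos: [0.5543, -0.3019, 0.077]
ee_rot: [3.141, -0.001, 0.134]
force: [-1.5, 1.7, 6.1]
width: 0.0616
gripper_force: 20.0
```

Emit:
{"op": "move_arm", "data": {
  "increments": [
    {"jaw": -1, "dx": 0, "dy": 0, "dz": -0.02, "twist": 0},
    {"jaw": -1, "dx": 0, "dy": 0, "dz": -0.035, "twist": 0},
    {"jaw": -1, "dx": 0, "dy": 0, "dz": -0.04, "twist": 0},
    {"jaw": -1, "dx": 0, "dy": 0, "dz": -0.04, "twist": 0},
    {"jaw": -1, "dx": 0, "dy": 0, "dz": -0.04, "twist": 0},
    {"jaw": -1, "dx": 0, "dy": 0, "dz": 0, "twist": 0.106},
    {"jaw": -1, "dx": 0, "dy": 0, "dz": 0, "twist": 0},
    {"jaw": -1, "dx": 0, "dy": 0, "dz": 0, "twist": 0}
  ]
}}

```text
t: 46.5
eef_pos: [0.5535, -0.3016, 0.2511]
ee_rot: [-3.141, -0.0, 0.03]
force: [-0.4, -0.4, -1.5]
width: 0.0617
gripper_force: 20.0
```

```bash
python3 - <<'E'
from h import *
U=loc(*RACK,.064)
s=arm.get_state();print(s['eef_pos'],s['width'])
plan((*U,.253,.028))
E
```

```text
[ 0.55345752 -0.30157251  0.25105046] 0.06173367242455618
twist 0.0018 d [ 0.1237 -0.3164 -0.0019] rows 10 each [ 0.0124 -0.0316 -0.0002]
```

Emit:
{"op": "move_arm", "data": {
  "increments": [
    {"jaw": -1, "dx": 0.0124, "dy": -0.0316, "dz": 0, "twist": 0},
    {"jaw": -1, "dx": 0.0124, "dy": -0.0316, "dz": 0, "twist": 0},
    {"jaw": -1, "dx": 0.0124, "dy": -0.0316, "dz": 0, "twist": 0},
    {"jaw": -1, "dx": 0.0124, "dy": -0.0316, "dz": 0, "twist": 0},
    {"jaw": -1, "dx": 0.0124, "dy": -0.0316, "dz": 0, "twist": 0},
    {"jaw": -1, "dx": 0.0124, "dy": -0.0316, "dz": 0, "twist": 0},
    {"jaw": -1, "dx": 0.0124, "dy": -0.0316, "dz": 0, "twist": 0},
    {"jaw": -1, "dx": 0.0124, "dy": -0.0316, "dz": 0, "twist": 0},
    {"jaw": -1, "dx": 0.0124, "dy": -0.0316, "dz": 0, "twist": 0},
    {"jaw": -1, "dx": 0.0124, "dy": -0.0316, "dz": 0, "twist": 0},
    {"jaw": -1, "dx": 0, "dy": 0, "dz": 0, "twist": 0},
    {"jaw": -1, "dx": 0, "dy": 0, "dz": 0, "twist": 0}
  ]
}}

```text
t: 47.5
eef_pos: [0.6687, 0.0193, 0.2484]
ee_rot: [3.141, 0.004, 0.033]
force: [-0.6, -0.4, -0.6]
width: 0.0619
gripper_force: 20.0
```

Emit:
{"op": "move_arm", "data": {
  "increments": [
    {"jaw": -1, "dx": 0, "dy": 0, "dz": 0.02, "twist": 0},
    {"jaw": -1, "dx": 0, "dy": 0, "dz": 0.03, "twist": 0},
    {"jaw": -1, "dx": 0, "dy": 0, "dz": 0.03, "twist": 0},
    {"jaw": -1, "dx": 0, "dy": 0, "dz": 0.02, "twist": 0},
    {"jaw": -1, "dx": 0, "dy": 0, "dz": 0, "twist": 0},
    {"jaw": -1, "dx": 0, "dy": 0, "dz": 0, "twist": 0},
    {"jaw": -1, "dx": 0, "dy": 0, "dz": 0, "twist": 0},
    {"jaw": -1, "dx": 0, "dy": 0, "dz": 0, "twist": 0}
  ]
}}

```text
t: 48.17
eef_pos: [0.67, 0.0173, 0.153]
ee_rot: [-3.141, -0.003, 0.028]
force: [0.4, -0.9, -1.0]
width: 0.0618
gripper_force: 20.0
```

```bash
python3 - <<'E'
from h import *
U=loc(*RACK,.064)
s=arm.get_state();print(s['eef_pos'],s['ee_rot'],s['width'])
plan((*U,.121,.028))
E
```

```text
[0.66998986 0.01725497 0.15296588] [-3.14129078e+00 -2.55349194e-03  2.80874369e-02] 0.06180140059065365
twist 0.0001 d [-0.0017 -0.001   0.032 ] rows 1 each [-0.0017 -0.001   0.032 ]
```

Emit:
{"op": "move_arm", "data": {
  "increments": [
    {"jaw": -1, "dx": -0.001, "dy": 0, "dz": 0.015, "twist": 0},
    {"jaw": -1, "dx": 0, "dy": 0, "dz": 0.01, "twist": 0},
    {"jaw": -1, "dx": 0, "dy": 0, "dz": 0.004, "twist": 0},
    {"jaw": -1, "dx": 0, "dy": 0, "dz": 0.002, "twist": 0},
    {"jaw": -1, "dx": 0, "dy": 0, "dz": 0, "twist": 0},
    {"jaw": -1, "dx": 0, "dy": 0, "dz": 0, "twist": 0}
  ]
}}

```text
t: 48.67
eef_pos: [0.6684, 0.0175, 0.1207]
ee_rot: [3.142, -0.001, 0.028]
force: [0.1, -0.6, 0.9]
width: 0.062
gripper_force: 20.0
```

Emit:
{"op": "move_arm", "data": {
  "increments": [
    {"jaw": 1, "dx": 0, "dy": 0, "dz": 0, "twist": 0},
    {"jaw": 1, "dx": 0, "dy": 0, "dz": 0, "twist": 0},
    {"jaw": 1, "dx": 0, "dy": 0, "dz": 0, "twist": 0},
    {"jaw": 1, "dx": 0, "dy": 0, "dz": 0, "twist": 0},
    {"jaw": 1, "dx": 0, "dy": 0, "dz": 0, "twist": 0},
    {"jaw": 1, "dx": 0, "dy": 0, "dz": 0, "twist": 0},
    {"jaw": 1, "dx": 0, "dy": 0, "dz": 0, "twist": 0},
    {"jaw": 1, "dx": 0, "dy": 0, "dz": 0, "twist": 0},
    {"jaw": 1, "dx": 0, "dy": 0, "dz": 0, "twist": 0},
    {"jaw": 1, "dx": 0, "dy": 0, "dz": 0, "twist": 0},
    {"jaw": 1, "dx": 0, "dy": 0, "dz": 0, "twist": 0},
    {"jaw": 1, "dx": 0, "dy": 0, "dz": 0, "twist": 0}
  ]
}}

```text
t: 49.67
eef_pos: [0.6681, 0.0174, 0.1202]
ee_rot: [3.142, 0.0, 0.028]
force: [0.2, -0.1, 0.6]
width: 0.0874
gripper_force: 0.0
```

Emit:
{"op": "move_arm", "data": {
  "increments": [
    {"jaw": 1, "dx": 0, "dy": 0, "dz": -0.02, "twist": 0},
    {"jaw": 1, "dx": 0, "dy": 0, "dz": -0.03, "twist": 0},
    {"jaw": 1, "dx": 0, "dy": 0, "dz": -0.04, "twist": 0},
    {"jaw": 1, "dx": 0, "dy": 0, "dz": -0.04, "twist": 0},
    {"jaw": 1, "dx": -0.02, "dy": 0.03, "dz": 0, "twist": 0},
    {"jaw": 1, "dx": -0.02, "dy": 0.03, "dz": 0, "twist": 0},
    {"jaw": 1, "dx": -0.02, "dy": 0.03, "dz": 0, "twist": 0},
    {"jaw": 1, "dx": -0.02, "dy": 0.03, "dz": 0, "twist": 0},
    {"jaw": 1, "dx": -0.02, "dy": 0.03, "dz": 0, "twist": 0},
    {"jaw": 1, "dx": -0.02, "dy": 0.03, "dz": 0, "twist": 0},
    {"jaw": 1, "dx": -0.02, "dy": 0.03, "dz": 0, "twist": 0},
    {"jaw": 1, "dx": 0, "dy": 0, "dz": 0, "twist": 0}
  ]
}}

```text
t: 50.67
eef_pos: [0.5306, -0.1999, 0.2505]
ee_rot: [3.142, 0.001, 0.024]
force: [0.5, 0.9, 0.4]
width: 0.0879
gripper_force: 0.0
```

```bash
python3 - <<'E'
from h import *
for c in('top','scene'):
  f=arm.grab_frame(c);cv2.imwrite(f'pics/end_{c}.png',f)
  for n in('vial_shortcap','vial_necked','vial_twocaps','vial_tallcap','beaker','reagent_bottle','petri_dish'):print(c,n,[(np.round(d['position'],4),round(d['score'],2)) for d in arm.pinpoint(c,n)[:1]])
E
```

```text
top vial_shortcap []
top vial_necked []
top vial_twocaps []
top vial_tallcap [(array([0.5151, 0.2973, 0.0819]), 0.69)]
top beaker [(array([0.6814, 0.2331, 0.0032]), 0.93)]
top reagent_bottle [(array([0.6783, 0.2339, 0.0031]), 0.35)]
top petri_dish [(array([ 0.5142, -0.3109,  0.0044]), 0.56)]
scene vial_shortcap [(array([0.5376, 0.0114, 0.055 ]), 0.82)]
scene vial_necked [(array([0.5661, 0.0126, 0.0561]), 0.73)]
scene vial_twocaps [(array([0.5936, 0.0141, 0.0627]), 0.76)]
scene vial_tallcap [(array([0.5144, 0.2991, 0.0833]), 0.72)]
scene beaker [(array([ 6.839e-01,  2.280e-01, -2.000e-04]), 0.77)]
scene reagent_bottle [(array([ 0.6895, -0.227 , -0.    ]), 0.59)]
scene petri_dish [(array([ 0.3724, -0.0132,  0.0028]), 0.81)]
```

View pics/end_scene.png

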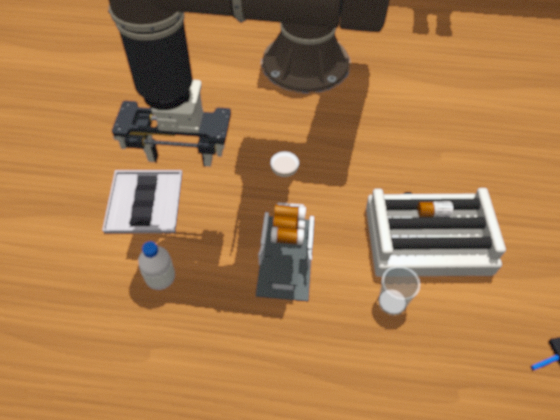

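The urgent vial lies between the near and middle rollers (435,208). The three others queue in the rack (288,213–237) in the original order, the tray is empty, and the bottle, beaker and dish haven't moved.

```bash
python3 -c "
from station import arm
print(arm.job_done())"
```

```text
the job is handed in; nothing more can be done
None
```

I handed the job in at about 51 s of the 144 s allowed: the urgent vial lies in the mixer's near groove, the other three vials are back in the rack in their original order, no vial was dropped, and the bottle, beaker and petri dish are where they stood.

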